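# Hang the lift-off door of a small control box on its two hinge pins and shut it

### The arm

A 6-joint arm with a two-finger parallel gripper is mounted at the origin on a cart in front of the work surface, level with it; the furniture and walls round the work are solid. World frame = base frame: x ahead of the robot, y to its left, z up, the work surface at z = 0. Lengths are in mm, angles in rad, forces in N, time in s.
With the tool pointing down it reaches from about 300 to 875 mm from the base axis. Payload 6.4 kg.
Tool frame: the origin (TCP) lies at the very end of the fingers, on their centre line; the grasp point (between the pads) lies 19 mm behind it; x points along the fingers, y is the direction in which the jaws open and shut, and the axes are right-handed (so a half turn about x gives the same grasp; the last joint's range is limited). The gripper opens to 85 mm and grips with 20 to 120 N. Pads are 22 mm wide; open, the fingers measure 114 mm over their backs; the gripper's body (76 mm by 85 mm) begins 54 mm behind the grasp point. The pads swing forward as they close: fully open they stand 13 mm farther back than shut.
Start: joints at [1.051, 0.181, 1.607, -0, 1.354, -0.206], TCP at [177.477, 546.94, 204.688] pointing down, gripper open.
Joint ranges: [-2.99, 2.99], [-0.89, 2.07], [0.3, 2.58], [-1.14, 4.28], [0, 2.63], [-3.12, 3.12]. Speed limits (rad/s): [2.57, 2.57, 3.01, 3.14, 3.14, 3.14].

### API

Orientations are given as a unit quaternion [w, x, y, z].
In Python, from workcell import r gives the robot as it stands.
- The arm moves only by the shell command python3 -m pendant 'ROWS' [FORCE]. ROWS is JSON, a list of rows, each an object of numbers: "tx", "ty", "tz": the shift along the tool's x, y, z in mm; "wx", "wy", "wz": the turn, a rotation vector about the tool's x, y, z in units of 6 degrees (1.0 is 6 degrees); "jaw": the opening, from -1 (shut) to 1 (fully open). In form: [{"tx": .., "ty": .., "tz": .., "wx": .., "wy": .., "wz": .., "jaw": ..}, ...]. A call has 1 to 12 rows; each row is the pose to reach, as a shift and turn from the pose measured when the call began, along the tool's axes at that moment; what a row does not reach only later rows make up. A row lasts 1/8 s, in which the tool goes at most 62.5 mm and 10.7 degrees, less where a joint would pass 70% of its speed; a pose out of reach is approached as far as the arm can. A call with a gripper value outside its range is refused whole. The fingers move at their own pace and stop on an object; FORCE is the grip in N (left out, the last holds). Time passes only in rows, so rows that repeat a pose let the fingers close. It gives the time, the measured TCP pose, the force and the opening at its end, in the units of the state.
- r.observe(): the state, without advancing time (a new reading comes with each control period).
- r.get_image(name): name is "scene" or "top"; returns a dict with "color" (480x640x3 uint8, blue, green, red), "K" (3x3 intrinsics, pixels), "dist_coeffs" ([k1, k2, p1, p2, k3] as OpenCV has them; the pictures are not rectified), "world_to_cam" (4x4, takes a point from world to camera coordinates). Camera axes: x right, y down, z forward; pixel columns grow to the right and rows downward; lengths in mm; the calibration is good to about 2 mm. A picture is of the moment at which its call begins. There is no depth.
- r.sign_off(): hands the job in, once; it reports no verdict.
The state is a dict: "clock": time; "joint_pos": joint angles; "joint_velocities": joint speeds; "joint_efforts": joint torques, N m; "eef_pos": TCP position; "ee_rot": TCP orientation; "wrist_force": force on the tool from outside, world axes, zero at the start; "ft_torque": the same for the moment, N m; "width": finger opening in mm.
Only numpy, scipy, OpenCV 4.12 (cv2) and the standard library are available. Lean on these libraries where they do the work, as an engineer would, in place of code of your own. Each camera call takes 0.05 s, during which the arm holds its last target.

### The job

The door of the small control box has been taken off and stands in the wooden rack: hang it back on the box by lowering both of its knuckles gently onto the two hinge pins, with the door standing open, until it sits fully down on both hinges, and then swing it shut so that the roller catch holds it. The hinge strip with the pins may be clamped anywhere along its slots, so feel for the pins and do not force anything. Leave the vented cover in the rack and the other things on the bench where they are.

Things in the scene. Friction and masses are not known exactly. Their poses are not given: they have to be found in the camera images.
- door: Loose door: light-grey panel, 12 mm thick (x), 170 wide (y), 165 high (z), 0.28-0.46 kg, upright in the rack, the taller panel there, the only one with knuckles. Origin: middle of the lower edge. -x is the outside; hinge axis: the line x = 0, y = +95. Shut, it has control_box's heading; opened by an angle a it is turned by a clockwise seen from above, its free edge (y = -85) out to the front
- door_grip (a point): middle of the door's upper edge (door z = 165 mm). Grip here over the 12 mm thickness: both faces are plain for y -40 to +40 and 40 mm down
- knuckle_low (a point): centre of the lower mouth of the door's lower hinge knuckle, on the hinge axis at door z = 26 mm. Knuckle: steel sleeve, 16.4 mm outside, bore 10 mm, 22 mm high, open at both ends
- knuckle_high (a point): the same for the upper knuckle, at door z = 132 mm
- door_knob (a point): black pull knob on the door's outside near its free edge, 17 mm across, standing out 18 mm; this point is on the face at door y = -58, z = 55 mm. The outside is otherwise flat
- door_tongue (a point): end of the steel tongue on the door's inside that snaps into the roller catch: 10 mm wide, stands out 26 mm from the panel, at door y = -53, z = 80 mm
- control_box: Light-grey sheet-metal cabinet, 100 mm deep (x), 186 wide (y), 188 high (z), fixed to the bench. Origin: middle of its underside. Its -x side is the open front: circuit breakers inside, black seal round the opening, hinge strip on the left (+y) border. Door and box must not be pressed or knocked together with over 50 N in all (15 N down at door_grip makes 42 N by its leverage on the pins)
- pin_low (a point): tip of the lower hinge pin IF the strip were in mid-slot (control_box x = -62.5, y = 97, z = 54 mm). The strip is clamped up to 8 mm to either side along the box's y; no reading tells where. Pin: upright, 8.4 mm diameter, 18 mm high, tip flat, its edge broken by 1 mm. It stands on a 16 mm barrel whose top at z = 36 mm is the knuckle's seat
- pin_high (a point): the same for the upper pin: tip at z = 160 mm, seat at z = 142 mm. Both pins are on the one strip and shifted alike, the upper exactly above the lower. Hung, the door's lower edge is 10 mm above the bench; play in the hinges lets it sag about 1 degree; it turns easily on the pins and stays where it is left
- catch (a point): double-roller catch just inside the right border of the box front. It takes the tongue over the last 9 mm of its travel with a push of about 3 N, then draws the door onto the seal. Shut, the door rests on the seal, its inside 6.5 mm in front of the box's front
- rack: Wooden panel rack, 128 mm along x, 156 along y, 40 high, fixed. Origin: middle of the underside. Two notches, 13.4 mm wide, at y = -32 and +32, each hold a panel upright, parallel to the rack's x, lower edge 8 mm above the bench. Which notch holds the door changes
- vent_cover: vented cover panel in the other notch of the rack, 12 x 170 x 110 mm high, with black slots and no knuckles; not part of the job. Origin: middle of its lower edge
- screwdriver_black: small black screwdriver, 105 mm, lying on the bench in front of the box; not part of the job
- snips_blue: side cutters with blue grips, 127 mm, lying to the left of the box; not part of the job
- tape_black: roll of black tape, 58 mm across, lying behind the box; not part of the job
- white_pen: white pen, 145 mm, lying behind the box; not part of the job

How it is judged:
By the outcome, as a careful person would: the job done as asked, in the order asked, and still so for the second after the job is handed in, with the robot touching nothing.
It also fails if it takes over 72 s, if anything falls off the work surface, if the arm or the gripper's body presses on something with over 40 N, if the wrist force passes 120 N, or if a joint passes its speed limit or range.

## Working session

There is one attempt and no reset: what is moved stays moved. The work goes in short steps, Python scripts to look and compute and a shell command to move; the robot and the scene stay as the last step left them, time stands still between calls to the robot, and variables do not carry over. Pictures are saved under pics/ and viewed, and the job is handed in when it is done.

```bash
ls -la; mkdir -p pics; python3 - <<'E'
from workcell import r
import cv2
s=r.observe();print(s)
for n in("scene","top"):
    d=r.get_image(n);cv2.imwrite(f"pics/{n}0.png",d["color"]);print(n,d["K"],d["dist_coeffs"],d["world_to_cam"])
E
```

```text
total 12
drwxr-xr-x  3 agent agent 4096 Dec  6 08:11 .
drwxr-xr-x 23 root  root  4096 Dec  6 08:11 ..
drwxr-xr-x  2 agent agent 4096 Dec  6 08:11 pics
{'clock': 0.0, 'joint_pos': array([ 1.05071279e+00,  1.81582307e-01,  1.60800644e+00, -9.79872575e-06,
        1.35381946e+00, -2.06299761e-01]), 'joint_velocities': array([-4.97382825e-04,  1.04441843e-03, -5.15652115e-05,  4.07897266e-04,
        2.30089235e-04,  7.51099288e-04]), 'joint_efforts': array([ 9.58140699e-04, -4.44871438e+01, -3.51331973e+01, -1.91262070e-04,
        9.11777315e-03,  1.05576390e-05]), 'eef_pos': array([177.15655897, 546.38849307, 203.76176499]), 'ee_rot': array([ 0.69819683,  0.10988274,  0.69864658, -0.11108519]), 'wrist_force': array([-0.38781591, -0.06853632,  0.47632728]), 'ft_torque': array([ 0.02039074, -0.00136546, -0.0704402 ]), 'width': 85.34564842865247}
scene [[461.54356356   0.         320.29152894]
 [  0.         461.54356356 242.69283987]
 [  0.           0.           1.        ]] [-0.12011893  0.          0.          0.          0.        ] [[ 4.54553603e-01 -8.90653372e-01  1.08440575e-02 -1.42362116e+02]
 [-5.65214736e-01 -2.97829424e-01 -7.69304839e-01  4.67464316e+02]
 [ 6.88413628e-01  3.43561065e-01 -6.38789849e-01  6.03513675e+02]
 [ 0.00000000e+00  0.00000000e+00  0.00000000e+00  1.00000000e+00]]
top [[589.87927062   0.         319.56458164]
 [  0.         589.87927062 241.55595547]
 [  0.           0.           1.        ]] [0.04256872 0.         0.         0.         0.        ] [[ 1.37960461e-02 -9.99796296e-01  1.47321533e-02  1.20924902e+02]
 [-9.89202074e-01 -1.57968321e-02 -1.45704209e-01  5.97845286e+02]
 [ 1.45907250e-01 -1.25629346e-02 -9.89218503e-01  1.29238246e+03]
 [ 0.00000000e+00  0.00000000e+00  0.00000000e+00  1.00000000e+00]]
```

View pics/scene0.png

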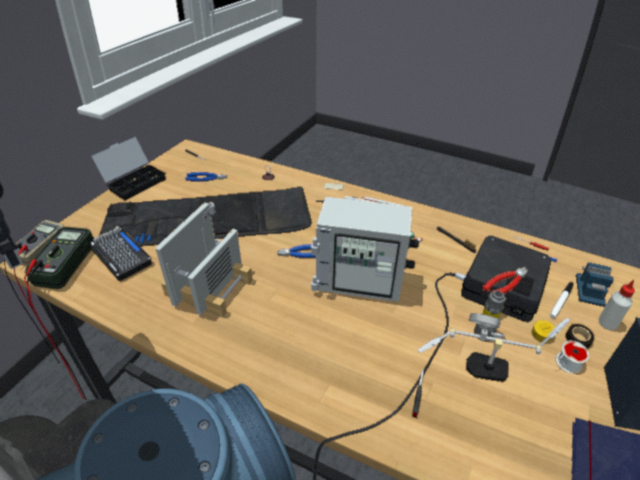

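View pics/top0.png

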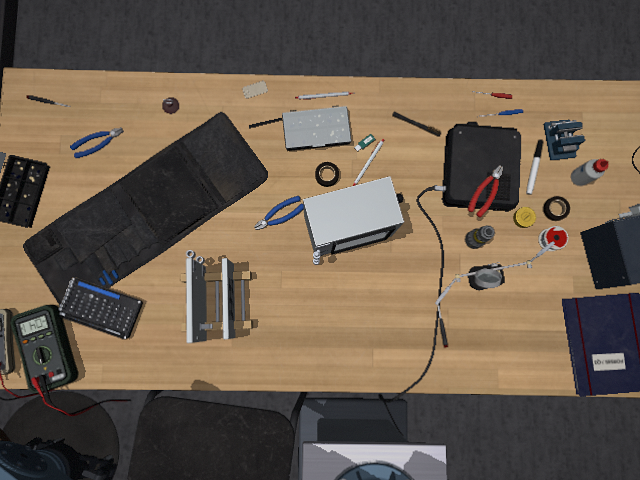

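```bash
cat > h.py <<'E'
from workcell import r
import cv2, numpy as np
def crop(n,name,x0,y0,w,h,k):
    d=r.get_image(n); cv2.imwrite("pics/full_"+name,d["color"])
    cv2.imwrite("pics/"+name,cv2.resize(d["color"][y0:y0+h,x0:x0+w],None,fx=k,fy=k,interpolation=cv2.INTER_CUBIC)); return d
def ray(d,uv):
    p=cv2.undistortPoints(np.array([[uv]],float),d["K"],d["dist_coeffs"])[0,0]
    M=d["world_to_cam"];R=M[:3,:3];c=-R.T@M[:3,3];v=R.T@np.array([p[0],p[1],1]);return c,v/np.linalg.norm(v)
def onz(d,uv,z):
    c,v=ray(d,uv);return c+v*(z-c[2])/v[2]
def tri(d1,u1,d2,u2):
    a,b=ray(d1,u1);c,e=ray(d2,u2)
    t=np.linalg.lstsq(np.c_[b,-e],c-a,rcond=None)[0];p=a+b*t[0];q=c+e*t[1];return (p+q)/2,np.linalg.norm(p-q)
def proj(d,P):
    M=d["world_to_cam"];return cv2.projectPoints(np.atleast_2d(np.array(P,float)),cv2.Rodrigues(M[:3,:3])[0],M[:3,3],d["K"],np.array(d["dist_coeffs"]))[0][:,0]
E
python3 - <<'E'
from h import *
s=cv2.imread("pics/scene0.png");t=cv2.imread("pics/top0.png")
for n,im,x,y,w,h,k in[("a",s,140,185,130,130,6 ),("b",s,290,185,140,120,5.5),("c",t,170,235,100,120,5),("d",t,290,165,130,110,6)]:
    im=cv2.resize(im[y:y+h,x:x+w],None,fx=k,fy=k,interpolation=cv2.INTER_CUBIC)
    cv2.imwrite(f"pics/z_{n}.png",cv2.resize(im,None,fx=min(1,600/im.shape[0]),fy=min(1,600/im.shape[0])))
E
```

```text
(no output)
```

View pics/z_a.png

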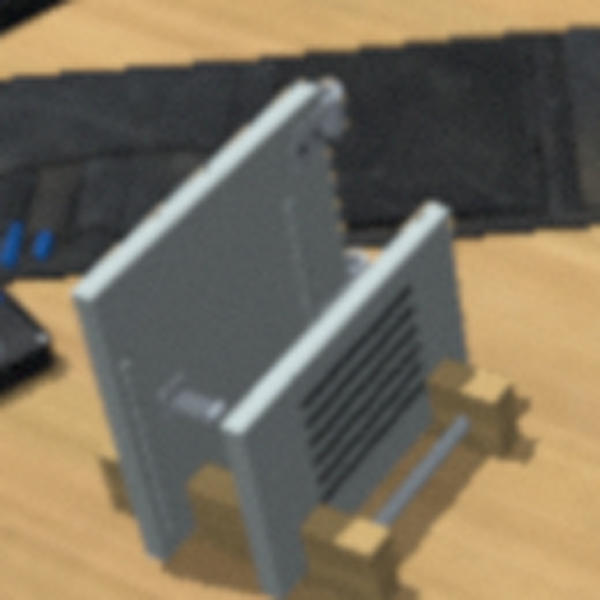

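View pics/z_b.png

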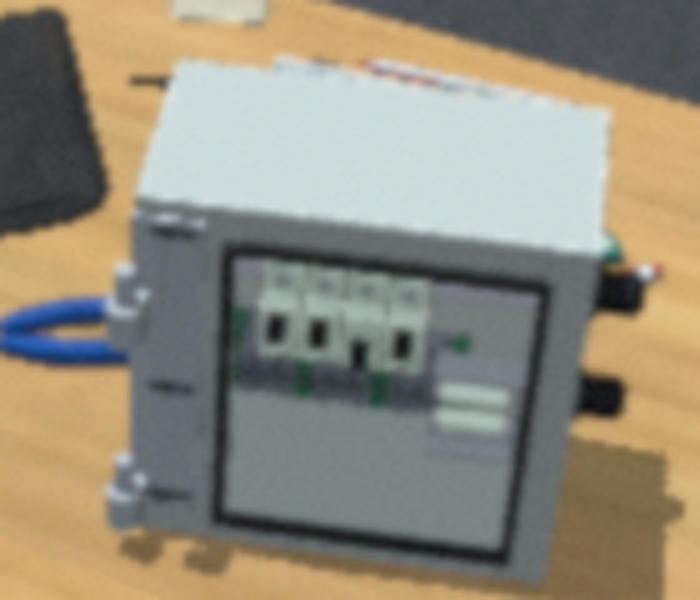

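View pics/z_c.png

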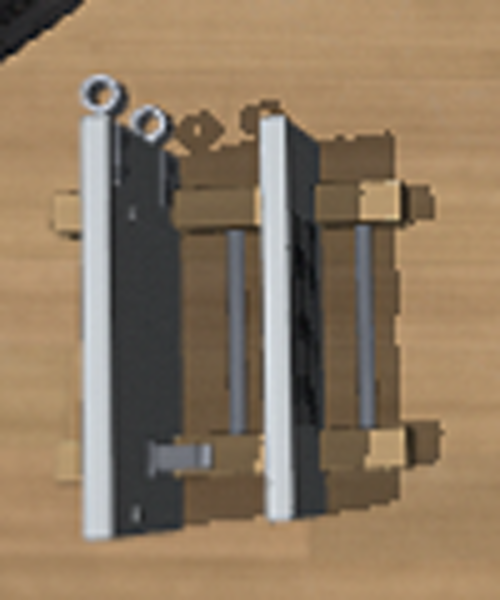

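View pics/z_d.png

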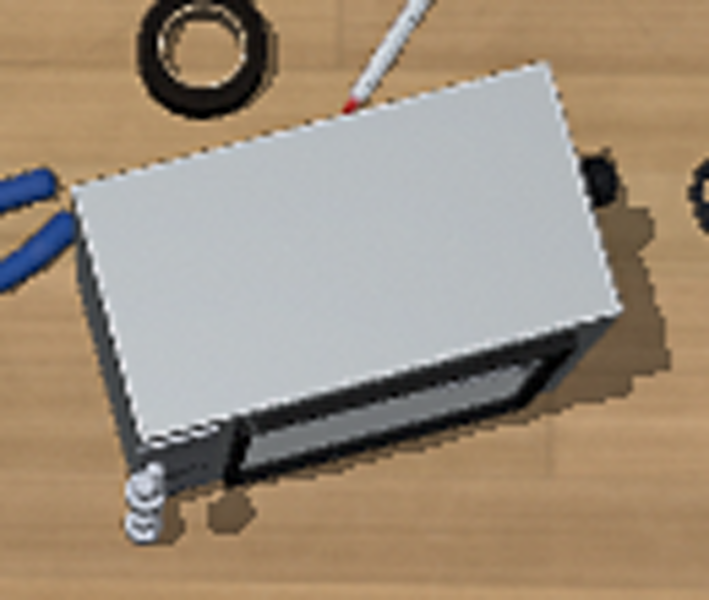

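```bash
python3 - <<'E'
from h import *
s=cv2.imread("pics/scene0.png");t=cv2.imread("pics/top0.png")
for n,im,(x,y,w,h) in[("top",t,(170,235,100,120)),("top",t,(290,165,130,110)),("scene",s,(140,185,130,130)),("scene",s,(290,185,140,120))]:
    hsv=cv2.cvtColor(im,cv2.COLOR_BGR2HSV)
    m=((hsv[...,2]>150)&(hsv[...,1]<45)).astype(np.uint8); mm=np.zeros_like(m);mm[y:y+h,x:x+w]=m[y:y+h,x:x+w]
    cs,_=cv2.findContours(mm,cv2.RETR_EXTERNAL,cv2.CHAIN_APPROX_NONE)
    for c in cs:
        a=cv2.contourArea(c)
        if a>40: print(n,a,"rect",cv2.boxPoints(cv2.minAreaRect(c)).round(1).tolist(),"poly",cv2.approxPolyDP(c,3,True)[:,0].tolist())
E
```

```text
top 312.5 rect [[221.60000610351562, 258.0], [226.5, 257.8999938964844], [227.89999389648438, 338.0], [223.0, 338.1000061035156]] poly [[223, 258], [223, 338], [227, 338]]
top 423.0 rect [[186.0, 250.0], [193.0, 250.0], [193.0, 342.0], [186.0, 342.0]] poly [[188, 250], [186, 341], [191, 342], [193, 253]]
top 4232.5 rect [[302.70001220703125, 198.89999389648438], [390.6000061035156, 174.6999969482422], [403.79998779296875, 222.89999389648438], [315.8999938964844, 247.0]] poly [[390, 176], [303, 199], [316, 245], [402, 222]]
top 48.0 rect [[353.29998779296875, 181.5], [365.20001220703125, 163.8000030517578], [367.70001220703125, 165.5], [355.79998779296875, 183.1999969482422]] poly [[367, 165], [354, 182]]
scene 271.5 rect [[184.0, 273.29998779296875], [229.3000030517578, 224.6999969482422], [236.10000610351562, 231.0], [190.8000030517578, 279.6000061035156]] poly [[234, 229], [221, 241], [216, 239], [217, 245], [188, 277], [197, 273]]
scene 242.5 rect [[155.1999969482422, 247.10000610351562], [205.1999969482422, 200.89999389648438], [208.1999969482422, 204.1999969482422], [158.10000610351562, 250.3000030517578]] poly [[208, 204], [201, 205], [156, 248]]
scene 113.0 rect [[341.6000061035156, 247.10000610351562], [342.29998779296875, 241.6999969482422], [375.1000061035156, 246.1999969482422], [374.3999938964844, 251.60000610351562]] poly [[342, 244], [363, 250], [375, 247]]
scene 2708.5 rect [[316.70001220703125, 224.5], [320.8999938964844, 191.10000610351562], [415.79998779296875, 203.0], [411.6000061035156, 236.3000030517578]] poly [[317, 222], [401, 235], [412, 233], [411, 207], [368, 197], [326, 197]]
scene 50.5 rect [[324.0, 185.0], [342.0, 185.0], [342.0, 189.0], [324.0, 189.0]] poly [[324, 185], [342, 187]]
```

```bash
cat > m.py <<'E'
from h import *
S=r.get_image("scene");T=r.get_image("top")
zs=lambda k,ox,oy:(lambda a,b:(a/k+ox-.4,b/k+oy-.4))
A=zs(600/130,140,185);B=zs(5,290,185);C=zs(5,170,235);D=zs(600/110,290,165)
E
python3 - <<'E'
from m import *
P={}
for n,a,b in[("door near",A(90,297),C(97,538)),("door far",A(313,84),C(97,117)),("box FL",B(135,205),D(147,445)),("box FR",B(603,255),D(622,311)),("box BL",B(180,60),D(72,187)),("box BR",B(610,108),D(548,63))]:
    p,e=tri(S,a,T,b);P[n]=p;print(n,p.round(1),round(e,1), onz(T,b,188 if 'box'in n else 173).round(1))
d=P["door far"]-P["door near"];print(np.linalg.norm(d),np.degrees(np.arctan2(d[1],d[0])))
for a,b in["FL FR".split(),"BL BR".split(),"FL BL".split(),"FR BR".split()]:
    d=P["box "+b]-P["box "+a];print(a,b,np.linalg.norm(d),np.degrees(np.arctan2(d[1],d[0])))
print("knH",onz(T,C(102,95),162),"knL",onz(T,C(151,123),56))
t=cv2.imread("pics/top0.png");cv2.imwrite("pics/pz.png",cv2.resize(t[235:270,300:335],None,fx=16,fy=16,interpolation=cv2.INTER_CUBIC))
t=cv2.imread("pics/scene0.png");cv2.imwrite("pics/ps.png",cv2.resize(t[230:295,305:340],None,fx=9,fy=9,interpolation=cv2.INTER_CUBIC))
E
```

```text
door near [372.5 386.7 168.3] 3.2 [371.5 386.9 173. ]
door far [539.3 394.9 171.9] 0.6 [539.  394.9 173. ]
box FL [565.3 138.3 183.3] 1.7 [565.1 137.6 188. ]
box FR [618.6 -38.7 186.1] 0.5 [618.2 -38.2 188. ]
box BL [662.1 167.2 186.2] 0.4 [661.8 167.  188. ]
box BR [712.1 -10.8 188.8] 0.2 [712.4 -11.  188. ]
167.07955861753595 2.823634813171449
FL FR 184.87645900066863 -73.24005499526952
BL BR 184.87846566596053 -74.30351370653244
FL BL 101.08730869727461 16.64103305547975
FR BR 97.65338912486317 16.65304769962305
knH [549.32357997 395.60526441 162.        ] knL [550.19854332 395.38462954  56.        ]
```

View pics/pz.png

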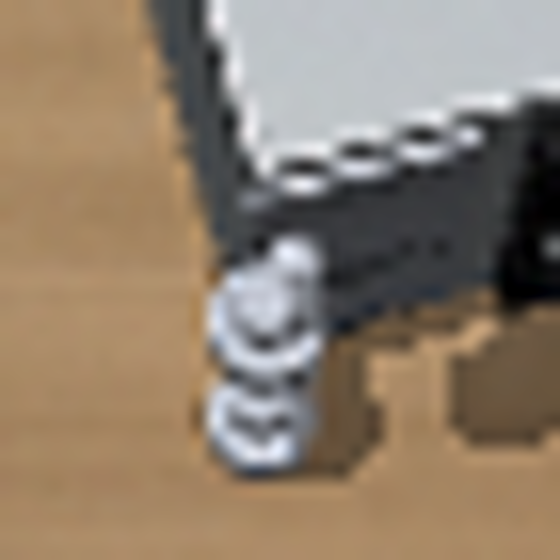

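View pics/ps.png

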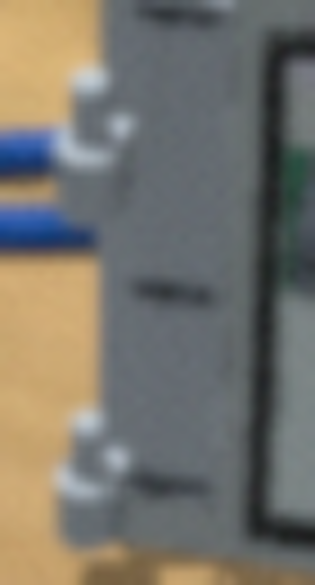

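```bash
python3 - <<'E'
from m import *
q=lambda a,b:(a/16+300-.47,b/16+235-.47)
w=lambda a,b:(a/9+305-.45,b/9+230-.45)
p,e=tri(S,w(89,78),T,q(263,300));print(p,e)
print(onz(S,w(89,78),160),onz(S,w(87,418),54),onz(T,q(263,300),160))
o=np.array([639.4,63.9]);a=np.radians(16.4);ex=np.array([np.cos(a),np.sin(a)]);ey=np.array([-ex[1],ex[0]])
for dy in(-8,-4,0,4,8):
    P=o-62.5*ex+(97+dy)*ey
    print(dy,P,(proj(T,[[*P,160]])-[300,235]+.47)*16,(proj(T,[[*P,142]])-[300,235]+.47)*16,(proj(T,[[*P,36]])-[300,235]+.47)*16,(proj(S,[[*P,160],[*P,142],[*P,54],[*P,36]])-[305,230]+.45)*9)
print(o-50*ex+93*ey)
E
```

```text
[554.41987207 138.32725394 158.49662965] 0.03938561846970933
[552.79316688 137.45946408 160.        ] [553.42570472 138.01297021  54.        ] [554.21848282 138.35441319 160.        ]
-8 [554.31448693 131.63260268] [[315.29179773 300.07173228]] [[313.33494157 317.46444904]] [[302.86896549 410.48770335]] [[115.26637841  81.8763645 ]
 [114.72650699 143.53796688]
 [112.28624418 424.29921573]
 [111.8247445  477.7810278 ]]
-4 [553.1851211  135.46985858] [[285.32130739 308.3252222 ]] [[283.7975437  325.60165921]] [[275.64787587 418.00162321]] [[ 97.69917336  79.64131568]
 [ 97.37430233 141.29421578]
 [ 95.92459844 422.03150912]
 [ 95.65395526 475.51168567]]
0 [552.05575528 139.30711448] [[255.34010548 316.58183401]] [[254.2497299 333.7419211]] [[248.4178867  425.51822318]] [[ 80.15302989  77.40909057]
 [ 80.04258531 139.05299157]
 [ 79.58090704 419.7651126 ]
 [ 79.50065308 473.24344593]]
4 [550.92638945 143.14437038] [[225.34810309 324.84159238]] [[224.69141504 341.88525835]] [[221.17893132 433.03752186]] [[ 62.62813909  75.17971298]
 [ 62.73154045 136.81431854]
 [ 63.25532638 417.50005166]
 [ 63.36498934 470.97633418]]
8 [549.79702362 146.98162627] [[195.34521112 333.10452201]] [[195.12251384 350.03169465]] [[193.9309429  440.55953791]] [[ 45.12469059  72.95320654]
 [ 45.44135083 134.57822078]
 [ 46.94801171 415.23635166]
 [ 47.24711432 468.71037585]]
[565.17654579 138.99912679]
```

```bash
cat >> h.py <<'E'
from scipy.spatial.transform import Rotation as Ro
def pose():
    s=r.observe();q=s["ee_rot"];return s["eef_pos"],Ro.from_quat([q[1],q[2],q[3],q[0]]),s
def Rdown(yd):  # tool x down, tool y at heading yd deg
    x=np.array([0,0,-1.]);a=np.radians(yd);y=np.array([np.cos(a),np.sin(a),0]);return Ro.from_matrix(np.c_[x,y,np.cross(x,y)])
def plan(pos,R):
    p,R0,s=pose();d=R0.inv().apply(np.array(pos)-p);w=np.degrees((R0.inv()*R).as_rotvec())/6
    print("t",d.round(1),"w",w.round(3),"clock",round(s["clock"],2))
def st():
    p,R,s=pose();print("clk",round(s["clock"],2),"p",p.round(1),"tooly",round(np.degrees(np.arctan2(*R.as_matrix()[[1,0],1])),2),"tilt",R.as_matrix()[:,0].round(3),"F",s["wrist_force"].round(1),"T",s["ft_torque"].round(2),"w",round(s["width"],1))
E
python3 - <<'E'
from h import *
st()
for y in(92.75,-87.25): plan([455.5,391,205],Rdown(y))
E
```

```text
clk 0.3 p [177.4 546.8 204.4] tooly 72.02 tilt [-0.    -0.001 -1.   ] F [ 0.4  0.5 -0.1] T [ 0.04  0.03 -0.01] w 85.5
t [ -0.6 -62.3 312.6] w [-3.455e+00 -2.000e-03  6.000e-03] clock 0.3
t [ -0.6 -62.3 312.6] w [2.6545e+01 8.0000e-03 3.0000e-03] clock 0.3
```

```bash
python3 -m pendant '[{"tx":-0.5,"ty":-62.3,"tz":312.6,"wx":-3.45,"wy":0,"wz":0,"jaw":1},{"tx":-0.5,"ty":-62.3,"tz":312.6,"wx":-3.45,"wy":0,"wz":0,"jaw":1},{"tx":-0.5,"ty":-62.3,"tz":312.6,"wx":-3.45,"wy":0,"wz":0,"jaw":1},{"tx":-0.5,"ty":-62.3,"tz":312.6,"wx":-3.45,"wy":0,"wz":0,"jaw":1},{"tx":-0.5,"ty":-62.3,"tz":312.6,"wx":-3.45,"wy":0,"wz":0,"jaw":1},{"tx":-0.5,"ty":-62.3,"tz":312.6,"wx":-3.45,"wy":0,"wz":0,"jaw":1},{"tx":-0.5,"ty":-62.3,"tz":312.6,"wx":-3.45,"wy":0,"wz":0,"jaw":1},{"tx":-0.5,"ty":-62.3,"tz":312.6,"wx":-3.45,"wy":0,"wz":0,"jaw":1}]' 60
python3 -c "
from h import *
st();plan([455.5,391,137],Rdown(92.75));d=crop('scene','a1.png',100,150,200,170,3.5)"
```

```text
clock: 1.3
eef_pos: [454.1, 391.9, 204.7]
ee_rot: [0.706, -0.017, 0.707, 0.017]
wrist_force: [-0.5, -0.3, 0.3]
width: 85.4
clk 1.3 p [454.1 391.9 204.7] tooly 92.8 tilt [-0.001 -0.    -1.   ] F [-0.5 -0.3  0.3] T [ 0.01  0.02 -0.05] w 85.4
t [67.7 -0.9  1.5] w [ 0.008 -0.011  0.003] clock 1.3
```

View pics/a1.png

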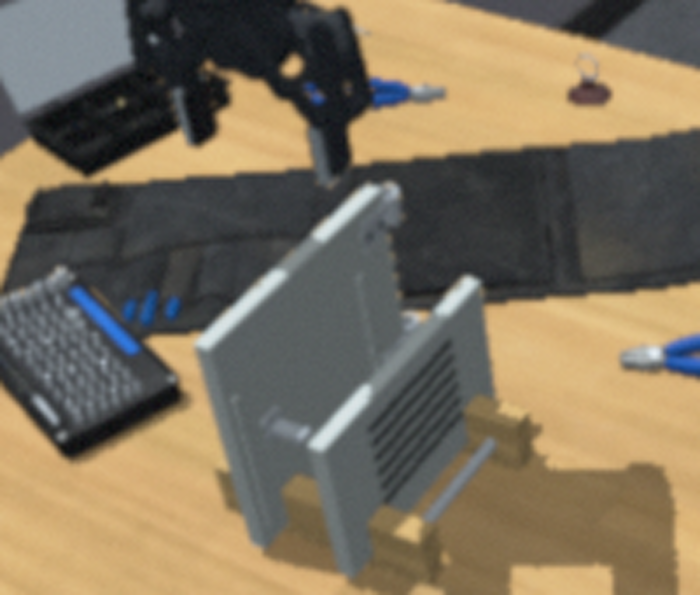

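The open gripper straddles the door's upper edge (fingers at about (188,135) and (328,172) in the crop). Descend and close.

```bash
python3 -m pendant '[{"tx":45,"ty":-0.9,"tz":1.5,"jaw":1},{"tx":67.7,"ty":-0.9,"tz":1.5,"jaw":1},{"tx":67.7,"ty":-0.9,"tz":1.5,"jaw":1},{"tx":67.7,"ty":-0.9,"tz":1.5,"jaw":0},{"tx":67.7,"ty":-0.9,"tz":1.5,"jaw":-0.3}]' 40
python3 -c "
from h import *
st()"
python3 -m pendant '[{"tx":0,"jaw":-0.5},{"tx":0,"jaw":-1},{"tx":0,"jaw":-1},{"tx":0,"jaw":-1}]' 40
python3 -c "
from h import *
st()"
```

```text
clk 1.35 p [453.9 392.1 204.8] tooly 92.83 tilt [-0.001 -0.    -1.   ] F [0.2 0.6 0.1] T [-0.01  0.05  0.  ] w 85.0
clk 1.35 p [453.9 392.1 204.8] tooly 92.83 tilt [-0.001 -0.    -1.   ] F [0.2 0.6 0.1] T [-0.01  0.05  0.  ] w 85.0validation failed for argument at $[0]...
validation failed for argument at $[0]...
```

```bash
python3 -m pendant '[{"tx":45,"ty":-0.9,"tz":1.5,"wx":0,"wy":0,"wz":0,"jaw":1},{"tx":67.7,"ty":-0.9,"tz":1.5,"wx":0,"wy":0,"wz":0,"jaw":1},{"tx":67.7,"ty":-0.9,"tz":1.5,"wx":0,"wy":0,"wz":0,"jaw":1},{"tx":67.7,"ty":-0.9,"tz":1.5,"wx":0,"wy":0,"wz":0,"jaw":0},{"tx":67.7,"ty":-0.9,"tz":1.5,"wx":0,"wy":0,"wz":0,"jaw":-0.3}]' 40
python3 -c "
from h import *
st()"
```

```text
clock: 1.98
eef_pos: [456.1, 392.1, 138.9]
ee_rot: [0.707, -0.017, 0.706, 0.018]
wrist_force: [-0.0, -0.4, -0.3]
width: 51.4
clk 1.98 p [456.1 392.1 138.9] tooly 92.87 tilt [ 0.002  0.001 -1.   ] F [-0.  -0.4 -0.3] T [ 0.02  0.03 -0.03] w 51.4
```

```bash
python3 -m pendant '[{"tx":0,"ty":0,"tz":0,"wx":0,"wy":0,"wz":0,"jaw":-0.55},{"tx":0,"ty":0,"tz":0,"wx":0,"wy":0,"wz":0,"jaw":-0.65},{"tx":0,"ty":0,"tz":0,"wx":0,"wy":0,"wz":0,"jaw":-0.65},{"tx":0,"ty":0,"tz":0,"wx":0,"wy":0,"wz":0,"jaw":-0.7},{"tx":0,"ty":0,"tz":0,"wx":0,"wy":0,"wz":0,"jaw":-0.75},{"tx":0,"ty":0,"tz":0,"wx":0,"wy":0,"wz":0,"jaw":-0.75}]' 30
python3 -c "
from h import *
st()"
```

```text
clock: 2.72
eef_pos: [456.1, 392.0, 139.0]
ee_rot: [0.707, -0.017, 0.706, 0.018]
wrist_force: [-0.0, -0.0, 0.8]
width: 11.0
clk 2.73 p [456.1 392.  139. ] tooly 92.87 tilt [ 0.002  0.001 -1.   ] F [-0.  -0.   0.8] T [-0.07  0.02  0.06] w 11.0
```

```bash
python3 -m pendant '[{"tx":0,"ty":0,"tz":0,"wx":0,"wy":0,"wz":0,"jaw":-0.9},{"tx":0,"ty":0,"tz":0,"wx":0,"wy":0,"wz":0,"jaw":-1},{"tx":0,"ty":0,"tz":0,"wx":0,"wy":0,"wz":0,"jaw":-1}]' 80
python3 -c "
from h import *
st();crop('scene','a2.png',100,150,200,170,3.5)"
```

```text
clock: 3.1
eef_pos: [456.2, 392.2, 139.2]
ee_rot: [0.708, -0.017, 0.706, 0.018]
wrist_force: [-0.8, -0.4, 4.0]
width: 9.5
clk 3.1 p [456.2 392.2 139.2] tooly 92.88 tilt [ 0.002  0.001 -1.   ] F [-0.8 -0.4  4. ] T [-0.07  0.13 -0.03] w 9.5
```

View pics/a2.png

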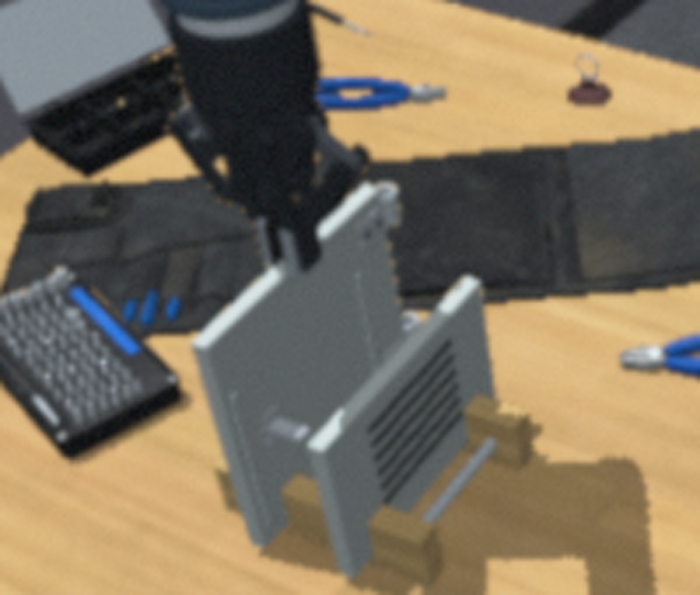

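```bash
python3 -m pendant '[{"tx":-6,"ty":0,"tz":0,"wx":0,"wy":0,"wz":0,"jaw":-1},{"tx":-15,"ty":0,"tz":0,"wx":0,"wy":0,"wz":0,"jaw":-1},{"tx":-30,"ty":0,"tz":0,"wx":0,"wy":0,"wz":0,"jaw":-1},{"tx":-45,"ty":0,"tz":0,"wx":0,"wy":0,"wz":0,"jaw":-1},{"tx":-50,"ty":0,"tz":0,"wx":0,"wy":0,"wz":0,"jaw":-1},{"tx":-50,"ty":0,"tz":0,"wx":0,"wy":0,"wz":0,"jaw":-1},{"tx":-50,"ty":0,"tz":0,"wx":0,"wy":0,"wz":0,"jaw":-1}]' 80
python3 -c "
from h import *
st();crop('scene','a3.png',100,130,200,170,3.5);crop('top','t3.png',150,210,150,150,4)"
```

```text
clock: 4.03
eef_pos: [455.7, 391.9, 188.6]
ee_rot: [0.707, -0.017, 0.707, 0.018]
wrist_force: [0.0, -0.0, -3.2]
width: 9.0
clk 4.03 p [455.7 391.9 188.6] tooly 92.87 tilt [ 0.001  0.001 -1.   ] F [ 0.  -0.  -3.2] T [ 0.01  0.04 -0.06] w 9.0
```

View pics/a3.png

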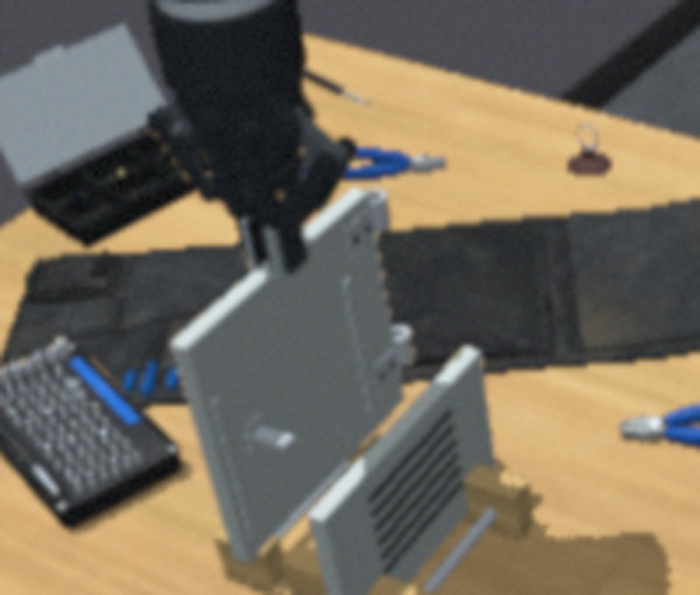

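View pics/t3.png

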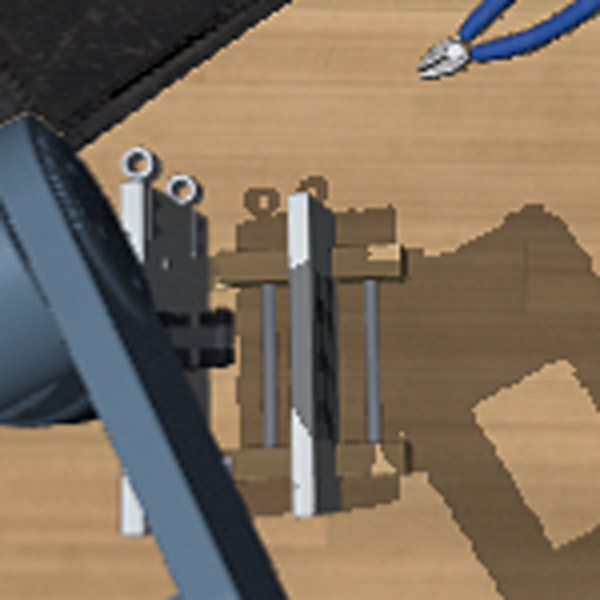

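```bash
python3 - <<'E'
from m import *
a=onz(T,(139/4+149.6,163/4+209.6),211.5);b=onz(T,(183/4+149.6,189/4+209.6),105.5);print(a,b)
p=pose()[0];print(a-p,b-p)
# move to above: pin est minus offset
off=((a+b)/2-p)[:2]
tgt=np.array([553.3,137.9])-off;print(tgt)
plan([*tgt,185],Rdown(92.87))
E
```

```text
[549.46600571 396.63160822 211.5       ] [549.46712736 395.63772736 105.5       ]
[93.63574594  4.7117662  22.92069521] [ 93.63686759   3.71788535 -83.07930479]
[459.66369323 133.68517423]
t [   3.4 -258.1   -9.1] w [ 0.     0.01  -0.006] clock 4.22
```

```bash
python3 -m pendant '[{"tx":-40,"ty":0,"tz":0,"wx":0,"wy":0,"wz":0,"jaw":-1},{"tx":-85,"ty":0,"tz":0,"wx":0,"wy":0,"wz":0,"jaw":-1},{"tx":-85,"ty":-30,"tz":-2,"wx":0,"wy":0,"wz":0,"jaw":-1},{"tx":-85,"ty":-70,"tz":-3,"wx":0,"wy":0,"wz":0,"jaw":-1},{"tx":-85,"ty":-115,"tz":-5,"wx":0,"wy":0,"wz":0,"jaw":-1},{"tx":-85,"ty":-155,"tz":-7,"wx":0,"wy":0,"wz":0,"jaw":-1},{"tx":-85,"ty":-185,"tz":-9,"wx":0,"wy":0,"wz":0,"jaw":-1},{"tx":-85,"ty":-195,"tz":-9,"wx":0,"wy":0,"wz":0,"jaw":-1},{"tx":-60,"ty":-195,"tz":-9,"wx":0,"wy":0,"wz":0,"jaw":-1},{"tx":-20,"ty":-195,"tz":-9,"wx":0,"wy":0,"wz":0,"jaw":-1},{"tx":14,"ty":-195,"tz":-9,"wx":0,"wy":0,"wz":0,"jaw":-1},{"tx":14,"ty":-195,"tz":-9,"wx":0,"wy":0,"wz":0,"jaw":-1}]' 80
python3 -c "
from h import *
st();crop('scene','a4.png',220,150,200,170,3.5);crop('top','t4.png',240,170,120,120,5);plan([459.5,142,172],Rdown(92.87))"
```

```text
clock: 5.72
eef_pos: [454.2, 196.9, 171.7]
ee_rot: [0.705, -0.018, 0.709, 0.018]
wrist_force: [0.7, -0.5, -1.7]
width: 8.8
clk 5.72 p [454.2 196.9 171.7] tooly 92.9 tilt [-0.006 -0.    -1.   ] F [ 0.7 -0.5 -1.7] T [ 0.01 -0.04 -0.06] w 8.8
t [  3.3 -55.3  -0.5] w [ 0.005  0.017 -0.009] clock 5.83
```

View pics/a4.png

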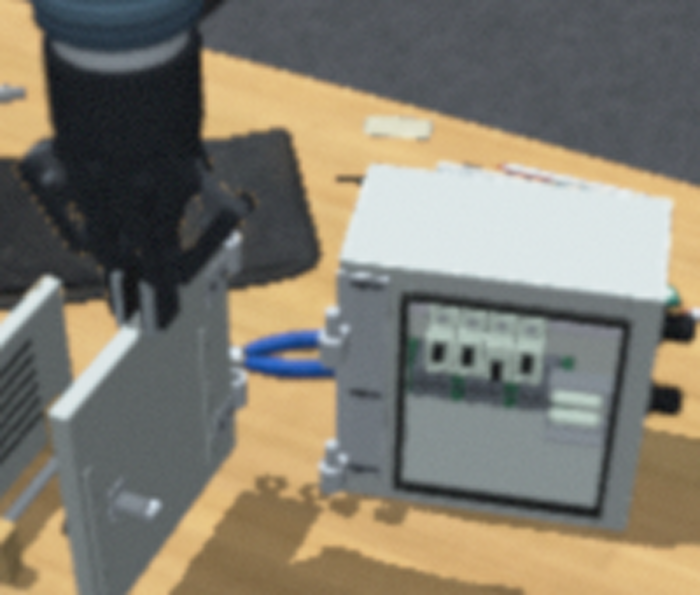

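View pics/t4.png

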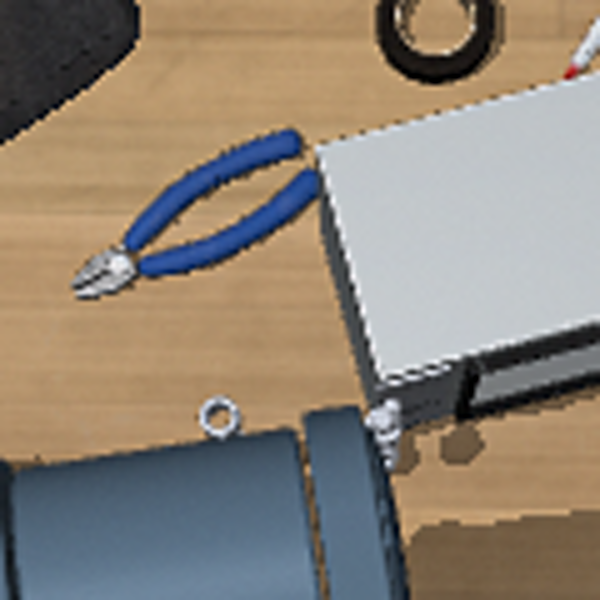

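```bash
python3 -m pendant '[{"tx":1,"ty":-20,"tz":-0.5,"wx":0,"wy":0,"wz":0,"jaw":-1},{"tx":2,"ty":-40,"tz":-0.5,"wx":0,"wy":0,"wz":0,"jaw":-1},{"tx":3,"ty":-55,"tz":-0.5,"wx":0,"wy":0,"wz":0,"jaw":-1},{"tx":3,"ty":-60,"tz":-0.5,"wx":0,"wy":0,"wz":0,"jaw":-1},{"tx":3,"ty":-60,"tz":-0.5,"wx":0,"wy":0,"wz":0,"jaw":-1},{"tx":3,"ty":-60,"tz":-0.5,"wx":0,"wy":0,"wz":0,"jaw":-1}]' 80
python3 -c "
from h import *
st();crop('scene','a5.png',280,210,80,100,6);crop('top','t5.png',280,210,80,80,7);plan([459.5,134,165],Rdown(92.87))"
```

```text
clock: 6.58
eef_pos: [459.8, 137.7, 172.5]
ee_rot: [0.708, -0.018, 0.706, 0.018]
wrist_force: [-0.5, -0.3, -2.8]
width: 9.2
clk 6.58 p [459.8 137.7 172.5] tooly 92.91 tilt [ 0.002  0.001 -1.   ] F [-0.5 -0.3 -2.8] T [ 0.02 -0.05 -0.01] w 9.2
t [ 7.3 -3.8 -0.3] w [ 0.01   0.017 -0.011] clock 6.67
```

View pics/a5.png

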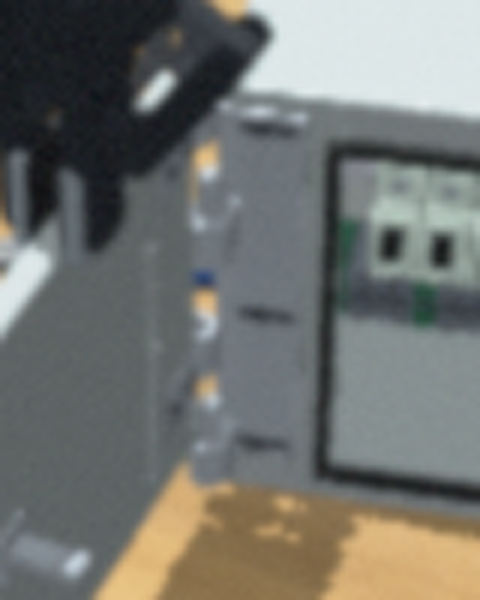

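View pics/t5.png

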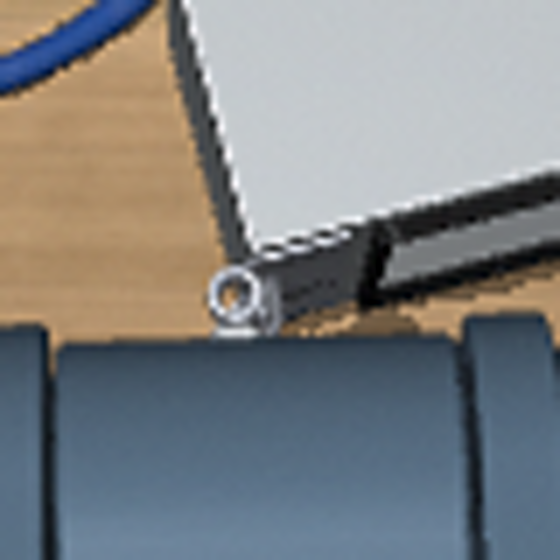

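```bash
python3 - <<'E'
from m import *
k=onz(T,(280+237/7-.43,210+295/7-.43),195.5);print(k,k-pose()[0])
g=lambda a,b:(280+a/6-.42,210+b/6-.42)
print("lower kn centre, scene",onz(S,g(205,345),67.5+11)," pinlow",onz(S,g(207.5,393),54), "pinhi",onz(S,g(207,163),160))
t=cv2.imread("pics/full_a5.png");cv2.imwrite("pics/a5z.png",cv2.resize(t[225:295,305:330],None,fx=8.5*1,fy=8.5,interpolation=cv2.INTER_CUBIC))
print("img",proj(S,[[*k[:2],172.5-131+132],[*k[:2],67.5],[*k[:2],89.5]]))
E
```

```text
[552.77832387 143.71516434 195.5       ] [93.19539668  6.05199501 23.2328306 ]
lower kn centre, scene [554.59194922 139.8164296   78.5       ]  pinlow [555.90393287 139.43950778  54.        ] pinhi [556.62454913 140.28066601 160.        ]
img [[311.68103672 232.06277033]
 [311.73736873 270.78030668]
 [311.7251801  263.19132305]]
```

View pics/a5z.png

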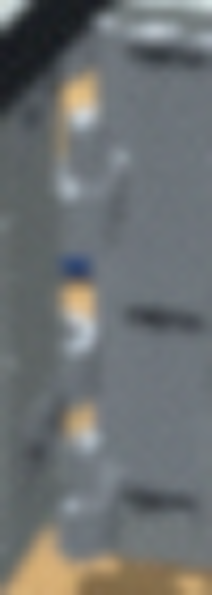

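```bash
python3 -m pendant '[{"tx":2,"ty":-2.5,"tz":-0.5,"wx":0,"wy":0,"wz":0,"jaw":-1},{"tx":6,"ty":-4.5,"tz":-0.7,"wx":0,"wy":0,"wz":0,"jaw":-1},{"tx":9,"ty":-4.5,"tz":-0.7,"wx":0,"wy":0,"wz":0,"jaw":-1},{"tx":9,"ty":-4.5,"tz":-0.7,"wx":0,"wy":0,"wz":0,"jaw":-1}]' 80
python3 -c "
from h import *
st();d=crop('scene','a6.png',300,225,40,75,8);T=crop('top','t6.png',290,230,50,40,12)"
```

```text
clock: 7.28
eef_pos: [458.8, 133.1, 162.8]
ee_rot: [0.707, -0.018, 0.707, 0.018]
wrist_force: [-0.5, 0.1, -2.8]
width: 9.1
clk 7.28 p [458.8 133.1 162.8] tooly 92.92 tilt [ 0.001  0.001 -1.   ] F [-0.5  0.1 -2.8] T [ 0.04 -0.08 -0.03] w 9.1
```

View pics/a6.png

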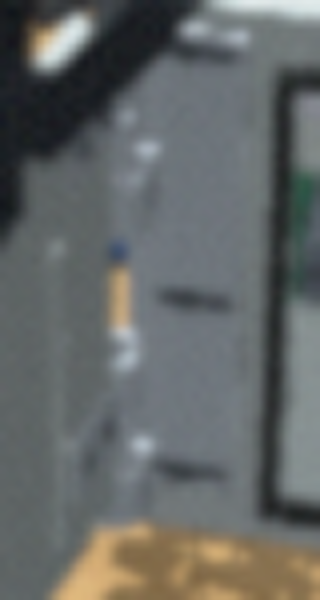

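View pics/t6.png

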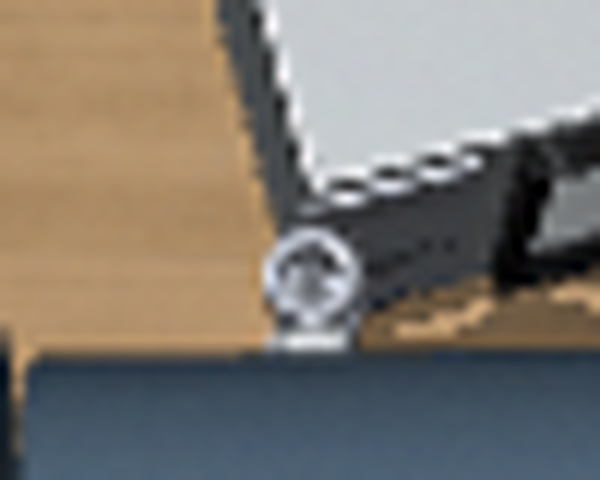

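```bash
python3 - <<'E'
from m import *
print(onz(T,(315.6,252.5),185.8))
for X in(550,552,554,556): print(X,(proj(T,[[X,138.4,185.8],[X,138.4,163.8],[X,138.4,160]])-[290,230]+.46)*12)
t=cv2.imread("pics/full_t6.png");cv2.imwrite("pics/t6z.png",cv2.resize(t[246:262,307:323],None,fx=36,fy=36,interpolation=cv2.INTER_LINEAR))
E
```

```text
[552.50855428 139.29367453 185.8       ]
550 [[317.82718701 290.44090967]
 [316.6936676  306.57905586]
 [316.50199575 309.30790668]]
552 [[318.00223589 278.61019895]
 [316.86585727 294.95724057]
 [316.67370098 297.72142718]]
554 [[318.17718774 266.785398  ]
 [317.03795287 283.34113752]
 [316.84531263 286.14062681]]
556 [[318.35204278 254.96649398]
 [317.20995457 271.73073452]
 [317.01683088 274.56549348]]
```

View pics/t6z.png

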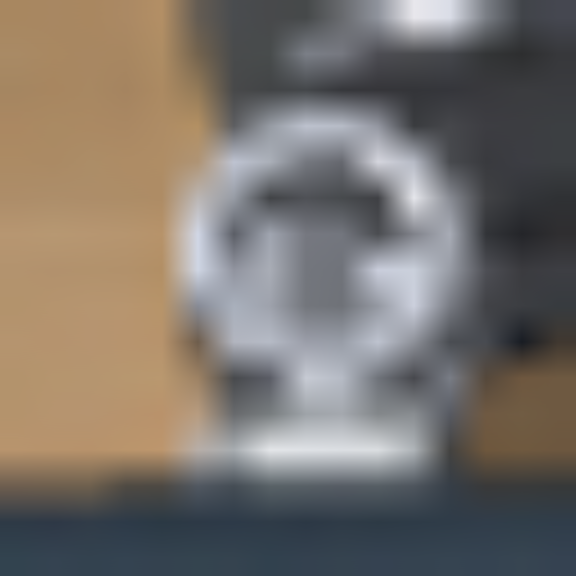

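```bash
python3 -m pendant '[{"tx":1,"ty":0,"tz":0.6,"wx":0,"wy":0,"wz":0,"jaw":-1},{"tx":2,"ty":0,"tz":0.6,"wx":0,"wy":0,"wz":0,"jaw":-1},{"tx":3,"ty":0,"tz":0.6,"wx":0,"wy":0,"wz":0,"jaw":-1},{"tx":4,"ty":0,"tz":0.6,"wx":0,"wy":0,"wz":0,"jaw":-1},{"tx":4.6,"ty":0,"tz":0.6,"wx":0,"wy":0,"wz":0,"jaw":-1},{"tx":4.6,"ty":0,"tz":0.6,"wx":0,"wy":0,"wz":0,"jaw":-1}]' 80
python3 -c "
from h import *
st()"
```

```text
clock: 8.22
eef_pos: [459.8, 133.2, 158.8]
ee_rot: [0.707, -0.018, 0.706, 0.018]
wrist_force: [-0.1, 1.3, -3.0]
width: 9.2
clk 8.22 p [459.8 133.2 158.8] tooly 92.93 tilt [ 0.002  0.001 -1.   ] F [-0.1  1.3 -3. ] T [ 0.03  0.01 -0.01] w 9.2
```

```bash
python3 -m pendant '[{"tx":0.5,"ty":0,"tz":0,"wx":0,"wy":0,"wz":0,"jaw":-1},{"tx":1,"ty":0,"tz":0,"wx":0,"wy":0,"wz":0,"jaw":-1},{"tx":1.5,"ty":0,"tz":0,"wx":0,"wy":0,"wz":0,"jaw":-1},{"tx":1.5,"ty":0,"tz":0,"wx":0,"wy":0,"wz":0,"jaw":-1}]' 80
python3 -c "
from h import *
st()"
```

```text
clock: 8.72
eef_pos: [459.8, 133.2, 157.5]
ee_rot: [0.708, -0.018, 0.706, 0.018]
wrist_force: [-2.7, 0.6, 1.1]
width: 9.0
clk 8.72 p [459.8 133.2 157.5] tooly 92.93 tilt [ 0.002  0.001 -1.   ] F [-2.7  0.6  1.1] T [-0.01  0.35 -0.03] w 9.0
```

```bash
python3 -m pendant '[{"tx":-0.8,"ty":0,"tz":-0.4,"wx":0,"wy":0,"wz":0,"jaw":-1},{"tx":-0.8,"ty":0,"tz":-0.8,"wx":0,"wy":0,"wz":0,"jaw":-1},{"tx":-0.8,"ty":0,"tz":-0.8,"wx":0,"wy":0,"wz":0,"jaw":-1},{"tx":-0.2,"ty":0,"tz":-0.8,"wx":0,"wy":0,"wz":0,"jaw":-1},{"tx":0.4,"ty":0,"tz":-0.8,"wx":0,"wy":0,"wz":0,"jaw":-1},{"tx":0.4,"ty":0,"tz":-0.8,"wx":0,"wy":0,"wz":0,"jaw":-1}]' 80
python3 -c "
from h import *
st()"
```

```text
clock: 9.48
eef_pos: [459.0, 133.2, 157.2]
ee_rot: [0.707, -0.018, 0.706, 0.018]
wrist_force: [-1.2, -0.7, 0.3]
width: 9.2
clk 9.47 p [459.  133.2 157.2] tooly 92.94 tilt [ 0.002  0.001 -1.   ] F [-1.2 -0.7  0.3] T [-0.04 -0.02 -0.06] w 9.2
```

```bash
python3 -m pendant '[{"tx":-0.4,"ty":0,"tz":-0.4,"wx":0,"wy":0,"wz":0,"jaw":-1},{"tx":-0.4,"ty":0,"tz":-0.8,"wx":0,"wy":0,"wz":0,"jaw":-1},{"tx":0.2,"ty":0,"tz":-0.8,"wx":0,"wy":0,"wz":0,"jaw":-1},{"tx":0.6,"ty":0,"tz":-0.8,"wx":0,"wy":0,"wz":0,"jaw":-1},{"tx":0.6,"ty":0,"tz":-0.8,"wx":0,"wy":0,"wz":0,"jaw":-1}]' 80
python3 -c "
from h import *
st();d=crop('scene','a7.png',300,225,40,75,8);T=crop('top','t7.png',307,246,16,16,36)"
```

```text
clock: 10.1
eef_pos: [458.2, 133.1, 156.7]
ee_rot: [0.708, -0.018, 0.706, 0.018]
wrist_force: [-0.5, 1.0, -0.8]
width: 9.3
clk 10.1 p [458.2 133.1 156.7] tooly 92.94 tilt [ 0.002  0.001 -1.   ] F [-0.5  1.  -0.8] T [-0.   -0.18  0.01] w 9.3
```

View pics/t7.png

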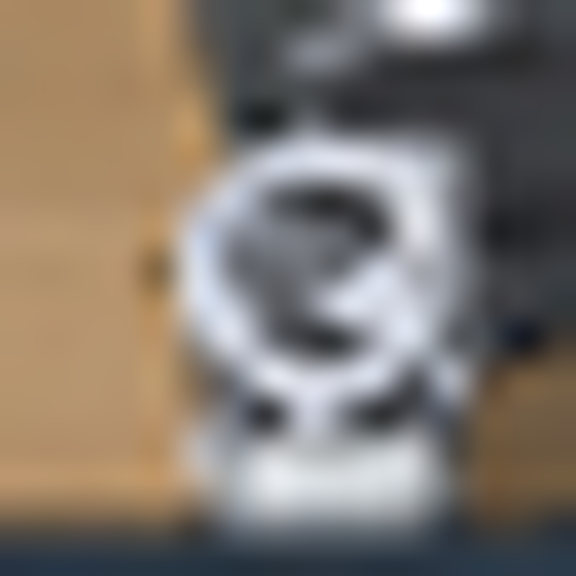

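View pics/a7.png

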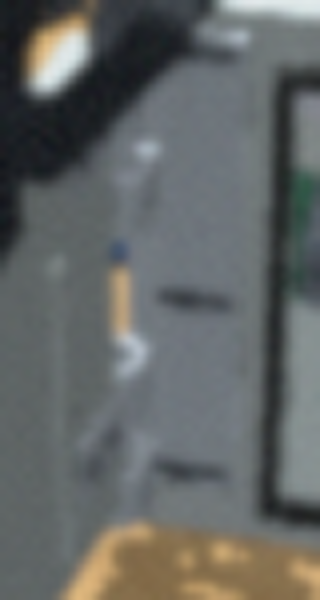

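```bash
python3 - <<'E'
import cv2
t=cv2.imread("pics/full_a7.png");cv2.imwrite("pics/a7d.png",cv2.resize(t[225:345,240:340],None,fx=5,fy=5,interpolation=cv2.INTER_CUBIC))
t=cv2.imread("pics/full_a3.png");cv2.imwrite("pics/a3d.png",cv2.resize(t[180:300,140:240],None,fx=5,fy=5,interpolation=cv2.INTER_CUBIC))
E
```

```text
(no output)
```

View pics/a7d.png

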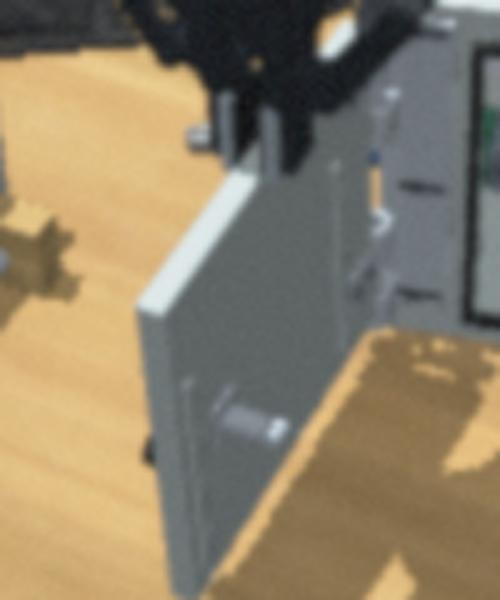

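View pics/a3d.png

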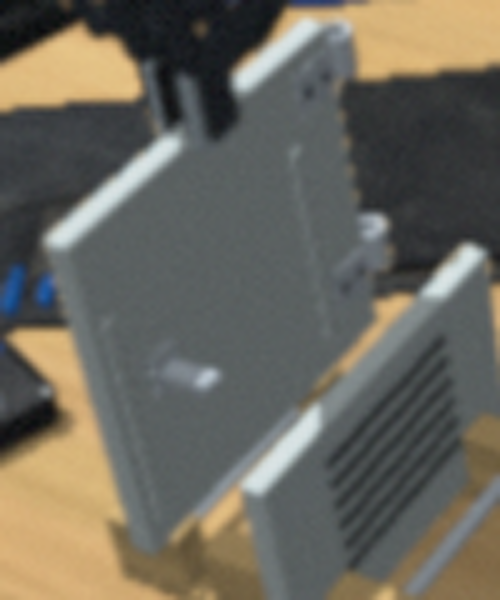

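```bash
python3 - <<'E'
from m import *
a=np.radians(2.85);n=np.array([-np.sin(a),np.cos(a),0]);e=np.array([np.cos(a),np.sin(a),0])
def onp(uv,P0):
    c,v=ray(S,uv);t=((P0-c)@n)/(v@n);p=c+v*t;return (p-P0)@e,p[2]
for nm,P,top,bot,o in[("now",[458.2,133.1,156.7],(162,313),(196,598),(240,225)),("rack lift",[455.7,391.9,188.6],(70,248),(155,550),(140,180))]:
    P=np.array(P)-6*n
    r_=[onp((x/5+o[0]-.4,y/5+o[1]-.4),P) for x,y in(top,bot)];print(nm,r_,"pitch",np.degrees(np.arctan2(r_[1][0]-r_[0][0],r_[0][1]-r_[1][1])),"top-tcp",r_[0][1]-P[2],r_[1][1]-P[2])
E
```

```text
now [(np.float64(-89.13370118330631), np.float64(190.9301334045449)), (np.float64(-81.72879552269629), np.float64(27.61886800808486))] pitch 2.5961432839678507 top-tcp 34.230133404544915 -129.08113199191513
rack lift [(np.float64(-85.81505489417336), np.float64(220.62375526569906)), (np.float64(-85.32218984032187), np.float64(59.934981395876434))] pitch 0.17573722308249898 top-tcp 32.023755265699066 -128.66501860412356
```

```bash
python3 - <<'E'
import cv2
t=cv2.imread("pics/full_a7.png");cv2.imwrite("pics/a7d.png",cv2.resize(t[265:365,250:330],None,fx=6,fy=6,interpolation=cv2.INTER_CUBIC))
E
```

```text
(no output)
```

View pics/a7d.png

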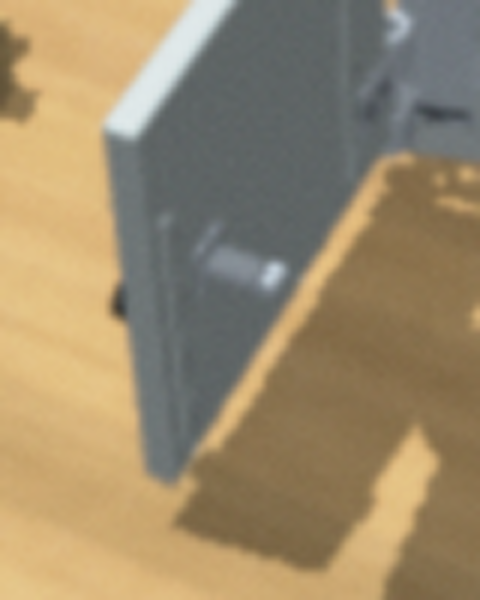

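```bash
python3 - <<'E'
from m import *
a=np.radians(2.85);n=np.array([-np.sin(a),np.cos(a),0]);e=np.array([np.cos(a),np.sin(a),0])
def onp(uv,P0):
    c,v=ray(S,uv);t=((P0-c)@n)/(v@n);p=c+v*t;return (p-P0)@e,p[2]-P0[2]
P=np.array([458.2,133.1,156.7])-6*n
for uv in[(271.9,287.6),(278.75,345.4),(271.5,287.6),(278.3,345.4)]: print(onp(uv,P))
g=lambda x,z:proj(S,[P+e*x+np.array([0,0,z])])
for pt in(0,1,2,3):
    t=np.radians(pt);out=[]
    for X,Z in((-85,15),(-85,-150)): # relative grip point (TCP+19)
        x=X*np.cos(t)-Z*np.sin(t);z=X*np.sin(t)+Z*np.cos(t);out.append(g(x,z+19)[0].round(1))
    print(pt,out)
E
```

```text
(np.float64(-89.55413836857134), np.float64(33.656645880393796))
(np.float64(-82.26819643074771), np.float64(-132.20331375187885))
(np.float64(-90.81788439295153), np.float64(34.81265316278058))
(np.float64(-83.91824426769139), np.float64(-130.26749744436046))
0 [array([273.2, 285.7]), array([278.1, 346. ])]
1 [array([273.2, 286.4]), array([278.7, 345.5])]
2 [array([273.1, 287.1]), array([279.4, 345. ])]
3 [array([273.1, 287.8]), array([280.1, 344.4])]
```

```bash
python3 -m pendant '[{"tx":-2,"ty":0,"tz":0,"wx":0,"wy":0,"wz":0,"jaw":-1},{"tx":-5,"ty":0,"tz":0.8,"wx":0,"wy":0,"wz":0,"jaw":-1},{"tx":-6,"ty":0,"tz":0.8,"wx":0,"wy":0,"wz":0,"jaw":-1},{"tx":-6,"ty":0,"tz":0.8,"wx":0,"wy":0,"wz":0,"jaw":-1}]' 120
python3 -c "
from h import *
st();d=crop('scene','a8.png',250,265,80,100,6);T=crop('top','t8.png',307,246,16,16,36)"
```

```text
clock: 10.9
eef_pos: [458.9, 133.2, 162.5]
ee_rot: [0.707, -0.018, 0.706, 0.018]
wrist_force: [-0.5, 0.5, -2.8]
width: 7.6
clk 10.9 p [458.9 133.2 162.5] tooly 92.93 tilt [ 0.001  0.001 -1.   ] F [-0.5  0.5 -2.8] T [-0.01 -0.01  0.  ] w 7.6
```

View pics/t8.png

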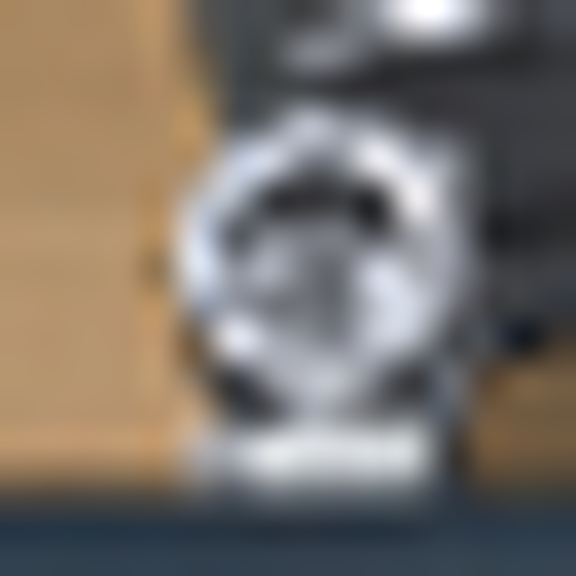

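View pics/a8.png

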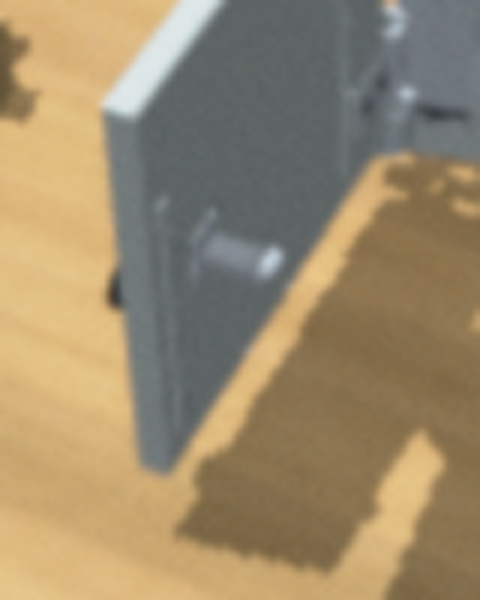

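```bash
python3 -m pendant '[{"tx":0,"ty":0,"tz":0,"wx":0,"wy":0.11,"wz":0,"jaw":-1},{"tx":1,"ty":0,"tz":0,"wx":0,"wy":0.11,"wz":0,"jaw":-1},{"tx":2,"ty":0,"tz":0,"wx":0,"wy":0.11,"wz":0,"jaw":-1},{"tx":3,"ty":0,"tz":0,"wx":0,"wy":0.11,"wz":0,"jaw":-1},{"tx":3.5,"ty":0,"tz":0,"wx":0,"wy":0.11,"wz":0,"jaw":-1},{"tx":3.5,"ty":0,"tz":0,"wx":0,"wy":0.11,"wz":0,"jaw":-1}]' 120
python3 -c "
from h import *
st()"
```

```text
clock: 11.75
eef_pos: [458.9, 133.2, 159.1]
ee_rot: [0.703, -0.018, 0.71, 0.018]
wrist_force: [-1.1, -0.1, -1.0]
width: 7.4
clk 11.75 p [458.9 133.2 159.1] tooly 92.94 tilt [-0.01   0.001 -1.   ] F [-1.1 -0.1 -1. ] T [-0.01  0.06  0.  ] w 7.4
```

```bash
python3 -m pendant '[{"tx":-0.4,"ty":0,"tz":-0.5,"wx":0,"wy":0,"wz":0,"jaw":-1},{"tx":-0.4,"ty":0,"tz":-1,"wx":0,"wy":0,"wz":0,"jaw":-1},{"tx":0.2,"ty":0,"tz":-1,"wx":0,"wy":0,"wz":0,"jaw":-1},{"tx":0.8,"ty":0,"tz":-1,"wx":0,"wy":0,"wz":0,"jaw":-1},{"tx":0.8,"ty":0,"tz":-1,"wx":0,"wy":0,"wz":0,"jaw":-1}]' 120
python3 -c "
from h import *
st()"
```

```text
clock: 12.38
eef_pos: [457.8, 133.2, 158.3]
ee_rot: [0.703, -0.018, 0.71, 0.018]
wrist_force: [-1.3, -0.3, 0.2]
width: 7.6
clk 12.38 p [457.8 133.2 158.3] tooly 92.94 tilt [-0.01   0.001 -1.   ] F [-1.3 -0.3  0.2] T [-0.06  0.03 -0.04] w 7.6
```

```bash
python3 -m pendant '[{"tx":-1.5,"ty":0,"tz":0.5,"wx":0,"wy":0,"wz":0,"jaw":-1},{"tx":-1.7,"ty":1.1,"tz":0.9,"wx":0,"wy":0,"wz":0,"jaw":-1},{"tx":-1.5,"ty":1.1,"tz":0.9,"wx":0,"wy":0,"wz":0,"jaw":-1},{"tx":-0.5,"ty":1.1,"tz":0.9,"wx":0,"wy":0,"wz":0,"jaw":-1},{"tx":0.4,"ty":1.1,"tz":0.9,"wx":0,"wy":0,"wz":0,"jaw":-1},{"tx":0.4,"ty":1.1,"tz":0.9,"wx":0,"wy":0,"wz":0,"jaw":-1}]' 120
python3 -c "
from h import *
st()
T=crop('top','t9.png',307,246,16,16,36);crop('scene','a9.png',250,265,80,100,6)"
```

```text
clock: 13.12
eef_pos: [458.5, 134.4, 158.0]
ee_rot: [0.703, -0.018, 0.711, 0.018]
wrist_force: [-3.2, 0.6, 2.3]
width: 7.5
clk 13.12 p [458.5 134.4 158. ] tooly 92.94 tilt [-0.01   0.001 -1.   ] F [-3.2  0.6  2.3] T [0.07 0.31 0.03] w 7.5
```

View pics/t9.png

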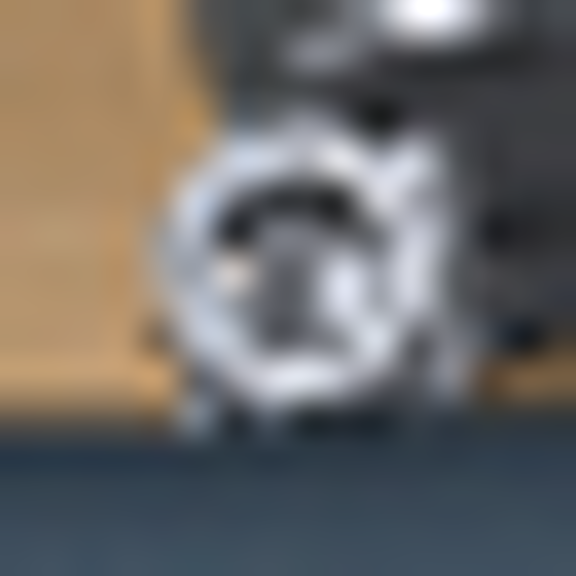

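View pics/a9.png

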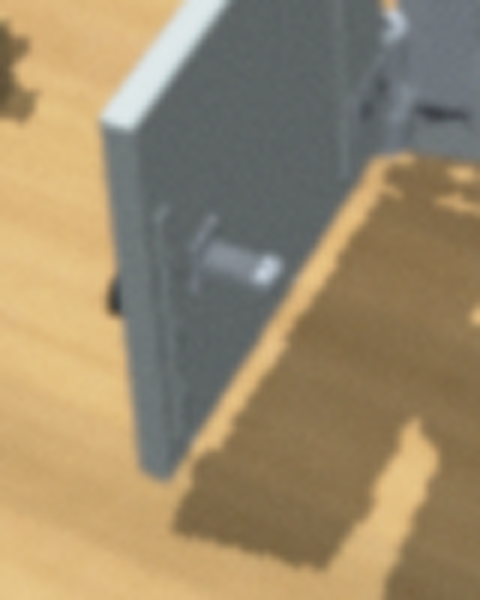

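```bash
python3 -m pendant '[{"tx":-1.7,"ty":0,"tz":-0.5,"wx":0,"wy":0,"wz":0,"jaw":-1},{"tx":-1.7,"ty":-1.1,"tz":-1.9,"wx":0,"wy":0,"wz":0,"jaw":-1},{"tx":-1.2,"ty":-1.1,"tz":-1.9,"wx":0,"wy":0,"wz":0,"jaw":-1},{"tx":-0.5,"ty":-1.1,"tz":-1.9,"wx":0,"wy":0,"wz":0,"jaw":-1},{"tx":0,"ty":-1.1,"tz":-1.9,"wx":0,"wy":0,"wz":0,"jaw":-1},{"tx":0,"ty":-1.1,"tz":-1.9,"wx":0,"wy":0,"wz":0,"jaw":-1}]' 120
python3 -c "
from h import *
st()"
```

```text
clock: 13.98
eef_pos: [456.6, 133.2, 158.1]
ee_rot: [0.703, -0.018, 0.711, 0.018]
wrist_force: [-3.3, 0.0, 0.4]
width: 7.3
clk 13.97 p [456.6 133.2 158.1] tooly 92.94 tilt [-0.01   0.001 -1.   ] F [-3.3  0.   0.4] T [-0.1   0.24 -0.02] w 7.3
```

```bash
python3 -m pendant '[{"tx":-3,"ty":0,"tz":0,"wx":0,"wy":0,"wz":0,"jaw":-1},{"tx":-5,"ty":0,"tz":0,"wx":0,"wy":0,"wz":0,"jaw":-1},{"tx":-5,"ty":0,"tz":0,"wx":0,"wy":0,"wz":0,"jaw":-1}]' 120
python3 -c "
from h import *
st()
T=crop('top','t10.png',300,243,26,20,24);crop('scene','a10.png',305,230,24,65,9)
t=cv2.imread('pics/full_a10.png');cv2.imwrite('pics/a10d.png',cv2.resize(t[265:365,250:330],None,fx=6,fy=6,interpolation=cv2.INTER_CUBIC))"
```

```text
clock: 14.35
eef_pos: [456.8, 133.2, 163.1]
ee_rot: [0.703, -0.018, 0.71, 0.018]
wrist_force: [-0.6, 0.3, -3.3]
width: 7.6
clk 14.35 p [456.8 133.2 163.1] tooly 92.94 tilt [-0.01   0.001 -1.   ] F [-0.6  0.3 -3.3] T [0.01 0.02 0.04] w 7.6
```

View pics/t10.png

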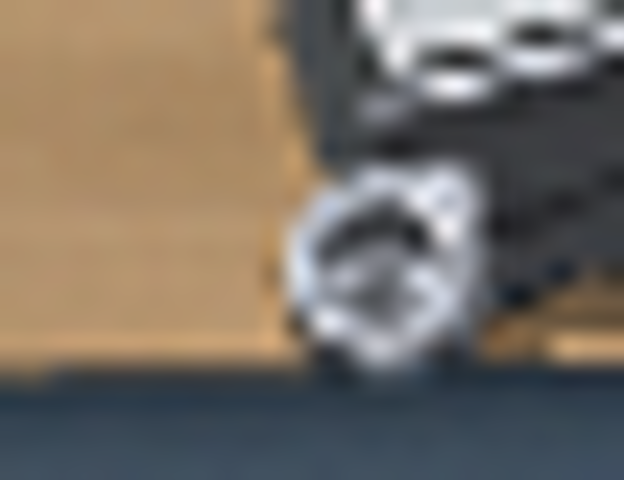

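View pics/a10.png

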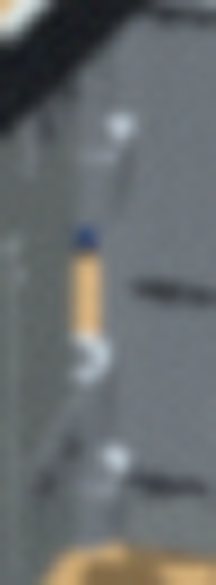

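View pics/a10d.png

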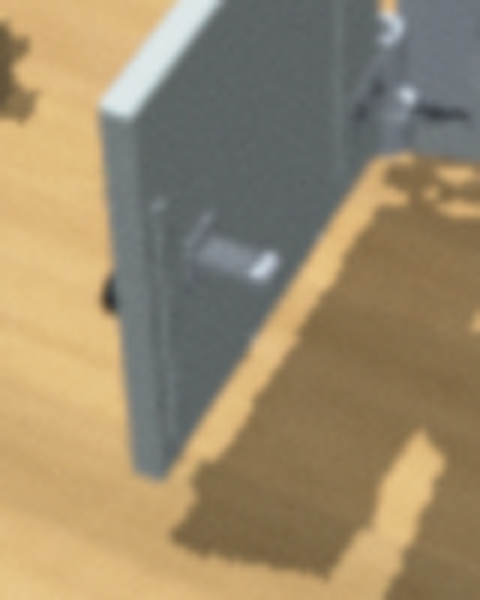

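```bash
cat > edge.py <<'E'
from m import *
def fit(f,v0,v1,u0,u1,show=True):
    im=cv2.imread(f).astype(float); sat=im[...,2]-im[...,0]  # wood: R>>B
    pts=[]
    for v in range(v0,v1):
        row=cv2.GaussianBlur(sat[v:v+1,u0:u1],(3,1),0)[0]; g=np.diff(row); i=np.argmin(g)
        w=np.clip(-g[max(0,i-2):i+3],0,None); pts.append((u0+0.5+(np.arange(max(0,i-2),max(0,i-2)+len(w))*w).sum()/w.sum(),v))
    pts=np.array(pts); k=np.polyfit(pts[:,1],pts[:,0],1); res=pts[:,0]-np.polyval(k,pts[:,1]); ok=abs(res)<0.7
    k=np.polyfit(pts[ok,1],pts[ok,0],1); return k,ok.sum(),res[ok].std()
def lean(f,P,heading,rows,cols):
    k,n_,s=fit(f,*rows,*cols)
    a=np.radians(heading);n=np.array([-np.sin(a),np.cos(a),0]);e=np.array([np.cos(a),np.sin(a),0])
    P0=np.array(P)+6*n
    def onp(uv):
        c,v=ray(S,uv);p=c+v*((P0-c)@n)/(v@n);return (p-P0)@e,p[2]
    q=[onp((np.polyval(k,v),v)) for v in(rows[0],rows[1])]
    print(f,"k",k.round(4),n_,round(s,2),"pitch",round(np.degrees(np.arctan2(q[1][0]-q[0][0],q[0][1]-q[1][1])),2),"x@",round(q[0][0],1))
E
python3 - <<'E'
from edge import *
lean("pics/full_a10.png",[456.8,133.2,163.1],2.94,(288,308),(255,285))
lean("pics/full_a10.png",[456.8,133.2,163.1],2.94,(316,340),(255,285))
lean("pics/full_a8.png",[458.9,133.2,162.5],2.94,(288,308),(255,285))
lean("pics/full_a8.png",[458.9,133.2,162.5],2.94,(316,340),(255,285))
lean("pics/full_a7.png",[458.2,133.1,156.7],2.94,(292,308),(255,285))
lean("pics/full_a7.png",[458.2,133.1,156.7],2.94,(319,341),(255,285))
lean("pics/full_a5.png",[459.8,137.7,172.5],2.94,(282,302),(250,285))
lean("pics/full_a5.png",[459.8,137.7,172.5],2.94,(312,335),(250,285))
E
```

```text
pics/full_a10.png k [9.330000e-02 2.395574e+02] 20 0.06 pitch -0.04 x@ -86.6
pics/full_a10.png k [1.050000e-01 2.358422e+02] 23 0.17 pitch 0.62 x@ -86.7
pics/full_a8.png k [1.002000e-01 2.382872e+02] 20 0.06 pitch 0.57 x@ -86.6
pics/full_a8.png k [1.090000e-01 2.354711e+02] 24 0.14 pitch 1.03 x@ -85.9
pics/full_a7.png k [1.185000e-01 2.328426e+02] 16 0.05 pitch 1.84 x@ -86.1
pics/full_a7.png k [1.244000e-01 2.311305e+02] 22 0.06 pitch 2.11 x@ -83.3
pics/full_a5.png k [1.047000e-01 2.351731e+02] 20 0.05 pitch 0.66 x@ -86.7
pics/full_a5.png k [1.13000e-01 2.32599e+02] 23 0.05 pitch 1.07 x@ -85.8
```

```bash
python3 - <<'E'
from edge import *
for f,P in(("pics/scene0.png",[456.2,392.1,139.2]),("pics/full_a1.png",[456.2,392.1,139.2]),("pics/full_a2.png",[456.2,392.1,139.2])):
    lean(f,P,2.9,(268,284),(150,175)); lean(f,P,2.9,(254,280),(150,175))
lean("pics/full_a3.png",[455.7,391.9,188.6],2.9,(258,274),(145,175))
lean("pics/full_a3.png",[455.7,391.9,188.6],2.9,(250,280),(145,175))
E
```

```text
pics/scene0.png k [ 0.2972 80.9225] 16 0.06 pitch 0.44 x@ -85.2
pics/scene0.png k [ 0.2836 84.6337] 26 0.07 pitch -0.16 x@ -84.9
pics/full_a1.png k [ 0.2974 80.8678] 16 0.06 pitch 0.45 x@ -85.1
pics/full_a1.png k [ 0.2829 84.832 ] 26 0.08 pitch -0.2 x@ -84.9
pics/full_a2.png k [ 0.3071 77.7539] 16 0.06 pitch 0.89 x@ -86.5
pics/full_a2.png k [ 0.295  81.0558] 26 0.08 pitch 0.38 x@ -86.6
pics/full_a3.png k [ 0.2973 80.4485] 16 0.07 pitch 0.51 x@ -86.2
pics/full_a3.png k [ 0.2917 81.9413] 30 0.08 pitch 0.23 x@ -86.2
```

```bash
python3 -m pendant '[{"tx":0,"ty":-1.35,"tz":3.1,"wx":0,"wy":-0.05,"wz":0,"jaw":-1},{"tx":0,"ty":-1.35,"tz":3.1,"wx":0,"wy":-0.05,"wz":0,"jaw":-1},{"tx":0,"ty":-1.35,"tz":3.1,"wx":0,"wy":-0.05,"wz":0,"jaw":-1}]' 120
python3 -c "
from h import *
st()
T=crop('top','t11.png',300,243,26,20,24)
t=cv2.imread('pics/top0.png');cv2.imwrite('pics/t0p.png',cv2.resize(t[243:263,300:326],None,fx=24,fy=24,interpolation=cv2.INTER_CUBIC))"
```

```text
clock: 15.02
eef_pos: [459.7, 132.0, 162.9]
ee_rot: [0.705, -0.018, 0.709, 0.018]
wrist_force: [-0.6, 0.3, -3.0]
width: 7.3
clk 15.03 p [459.7 132.  162.9] tooly 92.94 tilt [-0.005  0.001 -1.   ] F [-0.6  0.3 -3. ] T [0.02 0.02 0.03] w 7.3
```

View pics/t11.png

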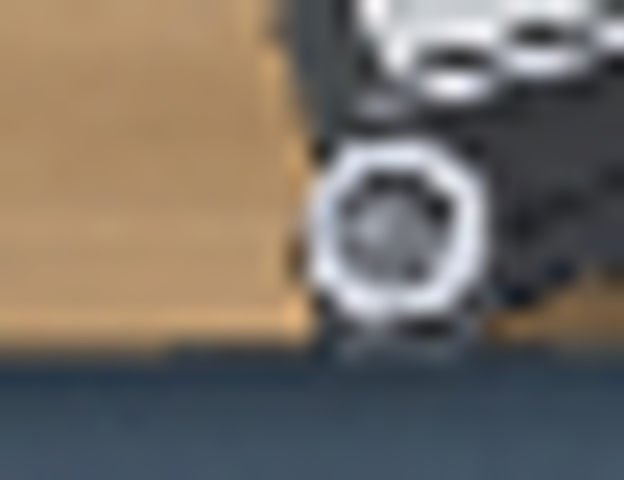

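View pics/t0p.png

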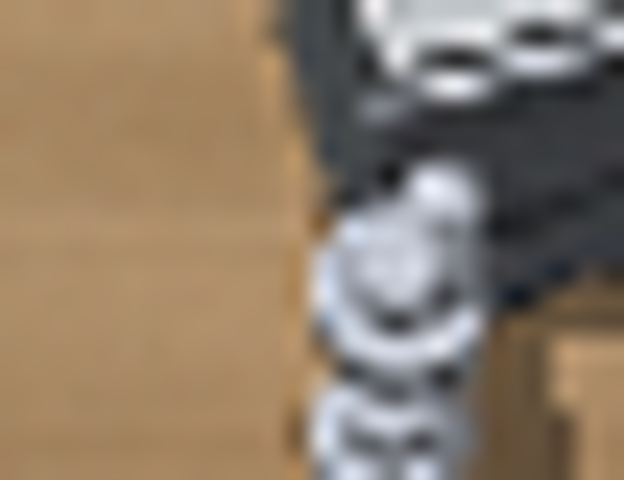

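```bash
python3 -m pendant '[{"tx":1.5,"ty":0,"tz":0.5,"wx":0,"wy":0,"wz":0,"jaw":-1},{"tx":2.5,"ty":0,"tz":0.5,"wx":0,"wy":0,"wz":0,"jaw":-1},{"tx":3.5,"ty":0,"tz":0.5,"wx":0,"wy":0,"wz":0,"jaw":-1},{"tx":4.5,"ty":0,"tz":0.5,"wx":0,"wy":0,"wz":0,"jaw":-1},{"tx":4.7,"ty":0,"tz":0.5,"wx":0,"wy":0,"wz":0,"jaw":-1}]' 120
python3 -c "
from h import *
st()"
```

```text
clock: 15.7
eef_pos: [460.1, 132.0, 158.0]
ee_rot: [0.705, -0.018, 0.709, 0.018]
wrist_force: [0.2, -0.3, -3.5]
width: 7.4
clk 15.7 p [460.1 132.  158. ] tooly 92.94 tilt [-0.006  0.001 -1.   ] F [ 0.2 -0.3 -3.5] T [-0.03 -0.04 -0.03] w 7.4
```

No contact at 158 now, where it touched before: it is entering. Keep lowering gently.

```bash
python3 -m pendant '[{"tx":1,"ty":0,"tz":0,"wx":0,"wy":0,"wz":0,"jaw":-1},{"tx":2,"ty":0,"tz":0,"wx":0,"wy":0,"wz":0,"jaw":-1},{"tx":3,"ty":0,"tz":0,"wx":0,"wy":0,"wz":0,"jaw":-1},{"tx":3.5,"ty":0,"tz":0,"wx":0,"wy":0,"wz":0,"jaw":-1}]' 120
python3 -c "
from h import *
st()"
```

```text
clock: 16.2
eef_pos: [460.1, 132.0, 154.5]
ee_rot: [0.705, -0.018, 0.709, 0.018]
wrist_force: [-0.2, 0.2, -4.0]
width: 7.5
clk 16.2 p [460.1 132.  154.5] tooly 92.94 tilt [-0.006  0.001 -1.   ] F [-0.2  0.2 -4. ] T [ 0.02  0.01 -0.01] w 7.5
```

```bash
python3 -m pendant '[{"tx":1.5,"ty":0,"tz":0,"wx":0,"wy":0,"wz":0,"jaw":-1},{"tx":3,"ty":0,"tz":0,"wx":0,"wy":0,"wz":0,"jaw":-1},{"tx":4.5,"ty":0,"tz":0,"wx":0,"wy":0,"wz":0,"jaw":-1},{"tx":6,"ty":0,"tz":0,"wx":0,"wy":0,"wz":0,"jaw":-1},{"tx":6,"ty":0,"tz":0,"wx":0,"wy":0,"wz":0,"jaw":-1}]' 120
python3 -c "
from h import *
st()"
```

```text
clock: 16.82
eef_pos: [459.9, 132.0, 148.3]
ee_rot: [0.705, -0.018, 0.709, 0.019]
wrist_force: [-0.3, -0.9, -3.8]
width: 7.5
clk 16.82 p [459.9 132.  148.3] tooly 92.94 tilt [-0.006  0.001 -1.   ] F [-0.3 -0.9 -3.8] T [-0.05 -0.05 -0.04] w 7.5
```

```bash
python3 -m pendant '[{"tx":1.5,"ty":0,"tz":0,"wx":0,"wy":0,"wz":0,"jaw":-1},{"tx":3,"ty":0,"tz":0,"wx":0,"wy":0,"wz":0,"jaw":-1},{"tx":4,"ty":0,"tz":0,"wx":0,"wy":0,"wz":0,"jaw":-1},{"tx":5,"ty":0,"tz":0,"wx":0,"wy":0,"wz":0,"jaw":-1},{"tx":5,"ty":0,"tz":0,"wx":0,"wy":0,"wz":0,"jaw":-1}]' 120
python3 -c "
from h import *
st()"
```

```text
clock: 17.45
eef_pos: [459.9, 132.0, 143.2]
ee_rot: [0.705, -0.018, 0.709, 0.018]
wrist_force: [0.4, 0.4, -3.1]
width: 7.3
clk 17.45 p [459.9 132.  143.2] tooly 92.94 tilt [-0.006  0.001 -1.   ] F [ 0.4  0.4 -3.1] T [-0.05 -0.02 -0.07] w 7.3
```

```bash
python3 -m pendant '[{"tx":0.6,"ty":0,"tz":0,"wx":0,"wy":0,"wz":0,"jaw":-1},{"tx":1.2,"ty":0,"tz":0,"wx":0,"wy":0,"wz":0,"jaw":-1},{"tx":1.6,"ty":0,"tz":0,"wx":0,"wy":0,"wz":0,"jaw":-1},{"tx":1.6,"ty":0,"tz":0,"wx":0,"wy":0,"wz":0,"jaw":-1}]' 120
python3 -c "
from h import *
st()"
```

```text
clock: 17.95
eef_pos: [459.9, 132.0, 141.7]
ee_rot: [0.705, -0.018, 0.709, 0.018]
wrist_force: [-0.5, -0.6, -2.8]
width: 7.7
clk 17.95 p [459.9 132.  141.7] tooly 92.94 tilt [-0.006  0.001 -1.   ] F [-0.5 -0.6 -2.8] T [-0.03  0.01 -0.03] w 7.7
```

```bash
python3 -m pendant '[{"tx":0.5,"ty":0,"tz":0,"wx":0,"wy":0,"wz":0,"jaw":-1},{"tx":1.0,"ty":0,"tz":0,"wx":0,"wy":0,"wz":0,"jaw":-1},{"tx":1.0,"ty":0,"tz":0,"wx":0,"wy":0,"wz":0,"jaw":-1}]' 120
python3 -c "
from h import *
st()"

```

```text
clock: 18.32
eef_pos: [459.8, 132.0, 140.8]
ee_rot: [0.705, -0.018, 0.709, 0.018]
wrist_force: [-1.9, -0.1, 1.3]
width: 7.7
clk 18.32 p [459.8 132.  140.8] tooly 92.94 tilt [-0.006  0.001 -1.   ] F [-1.9 -0.1  1.3] T [-0.03  0.33  0.  ] w 7.7
```

```bash
python3 -m pendant '[{"tx":-0.3,"ty":0,"tz":0,"wx":0,"wy":0,"wz":0,"jaw":-0.85},{"tx":-0.3,"ty":0,"tz":0,"wx":0,"wy":0,"wz":0,"jaw":-0.6},{"tx":-0.3,"ty":0,"tz":0,"wx":0,"wy":0,"wz":0,"jaw":-0.4},{"tx":-0.3,"ty":0,"tz":0,"wx":0,"wy":0,"wz":0,"jaw":-0.2}]' 60
python3 -c "
from h import *
st()
T=crop('top','t12.png',300,243,26,20,24);crop('scene','a12.png',240,200,130,160,3.7)"
```

```text
clock: 18.82
eef_pos: [460.0, 132.0, 141.3]
ee_rot: [0.705, -0.018, 0.709, 0.018]
wrist_force: [-0.1, 0.1, -0.2]
width: 33.8
clk 18.82 p [460.  132.  141.3] tooly 92.94 tilt [-0.006  0.001 -1.   ] F [-0.1  0.1 -0.2] T [-0.03 -0.01  0.03] w 33.8
```

View pics/t12.png

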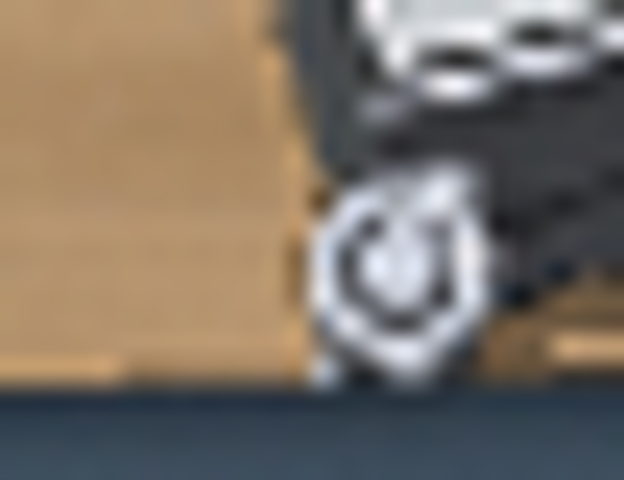

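View pics/a12.png

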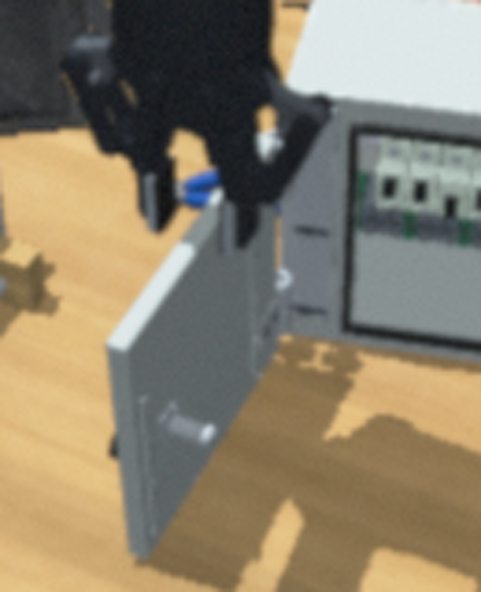

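```bash
python3 -m pendant '[{"tx":-20,"ty":0,"tz":0,"wx":0,"wy":-0.06,"wz":0,"jaw":-0.2},{"tx":-50,"ty":0,"tz":0,"wx":0,"wy":-0.06,"wz":0,"jaw":-0.2},{"tx":-70,"ty":0,"tz":0,"wx":0,"wy":-0.06,"wz":0,"jaw":-0.5},{"tx":-70,"ty":0,"tz":0,"wx":0,"wy":-0.06,"wz":0,"jaw":-1}]' 60
cat >> h.py <<'E'
H=np.array([553.3,136.9])
def dpose(a,g,l=150,z=126):
    f=np.radians(16.4-a);e=np.array([np.cos(f),np.sin(f)]);n=np.array([-e[1],e[0]])
    p=H-e*(17+g)-n*l;return np.array([*p,z]),Rdown(16.4-a+90)
E
python3 -c "
from h import *
st();print(pose()[2]['joint_pos'].round(2))
p,R=dpose(103.5,20,150,210);print(p);plan(p,R)"
```

```text
clock: 19.42
eef_pos: [462.0, 132.1, 214.2]
ee_rot: [0.709, -0.018, 0.705, 0.019]
wrist_force: [0.2, -0.3, -0.6]
width: 4.3
clk 19.43 p [462.  132.1 214.2] tooly 92.95 tilt [ 0.006  0.001 -1.   ] F [ 0.2 -0.3 -0.6] T [-0.01 -0.02  0.02] w 4.3
[ 0.03 -0.05  1.83  0.    1.35 -1.59]
[401.62015764 166.2636752  210.        ]
t [  3.9  37.3 -58.6] w [15.008  0.037 -0.052] clock 19.43
```

```bash
python3 -m pendant '[{"tx":0,"ty":15,"tz":-20,"wx":1.7,"wy":0.02,"wz":-0.05,"jaw":-1},{"tx":0,"ty":37.3,"tz":-40,"wx":3.4,"wy":0.02,"wz":-0.05,"jaw":-1},{"tx":0,"ty":37.3,"tz":-58.6,"wx":5.1,"wy":0.02,"wz":-0.05,"jaw":-1},{"tx":0,"ty":37.3,"tz":-58.6,"wx":6.8,"wy":0.02,"wz":-0.05,"jaw":-1},{"tx":0,"ty":37.3,"tz":-58.6,"wx":8.5,"wy":0.02,"wz":-0.05,"jaw":-1},{"tx":0,"ty":37.3,"tz":-58.6,"wx":10.2,"wy":0.03,"wz":-0.05,"jaw":-1},{"tx":0,"ty":37.3,"tz":-58.6,"wx":11.9,"wy":0.03,"wz":-0.05,"jaw":-1},{"tx":0,"ty":37.3,"tz":-58.6,"wx":13.6,"wy":0.03,"wz":-0.05,"jaw":-1},{"tx":0,"ty":37.3,"tz":-58.6,"wx":15,"wy":0.037,"wz":-0.05,"jaw":-1},{"tx":0,"ty":37.3,"tz":-58.6,"wx":15,"wy":0.037,"wz":-0.05,"jaw":-1},{"tx":0,"ty":37.3,"tz":-58.6,"wx":15,"wy":0.037,"wz":-0.05,"jaw":-1}]' 60
python3 -c "
from h import *
st();crop('scene','a13.png',200,160,200,170,3.5);crop('top','t13.png',230,200,160,150,4)
p,R=dpose(103.5,20,150,126);plan(p,R)"
```

```text
clock: 20.8
eef_pos: [401.3, 166.3, 213.6]
ee_rot: [0.513, 0.486, 0.513, -0.486]
wrist_force: [-0.2, 0.5, -0.5]
width: 0.5
clk 20.8 p [401.3 166.3 213.6] tooly 3.11 tilt [-0.  0. -1.] F [-0.2  0.5 -0.5] T [-0.04 -0.02 -0.02] w 0.5
t [87.7  0.2  0. ] w [ 0.025 -0.     0.002] clock 20.9
```

View pics/a13.png

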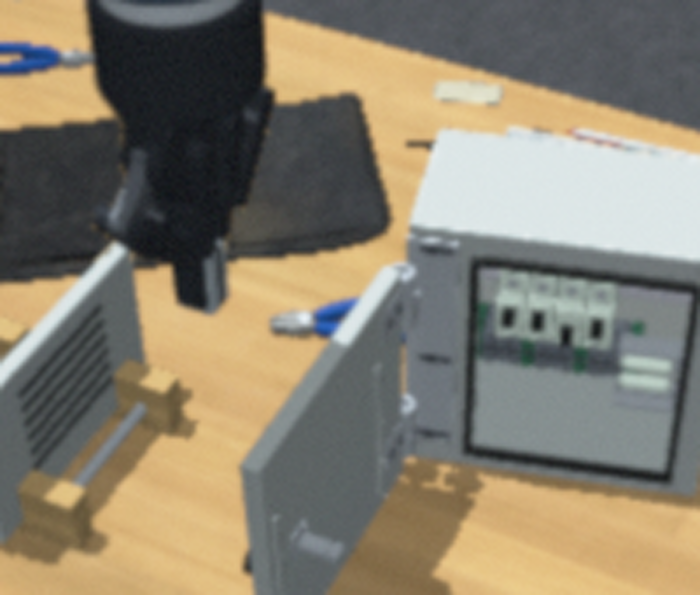

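View pics/t13.png

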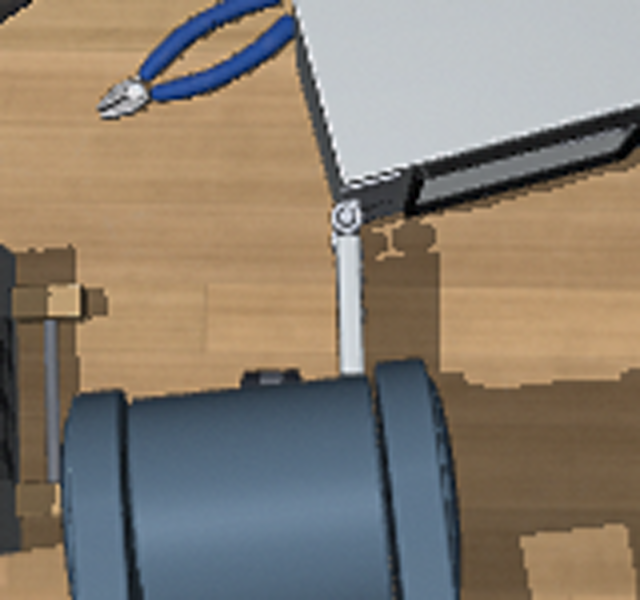

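```bash
python3 -m pendant '[{"tx":50,"ty":0.2,"tz":0,"wx":0.02,"wy":0,"wz":0,"jaw":-1},{"tx":87,"ty":0.2,"tz":0,"wx":0.02,"wy":0,"wz":0,"jaw":-1},{"tx":87,"ty":0.2,"tz":0,"wx":0.02,"wy":0,"wz":0,"jaw":-1}]' 60
python3 -c "
from h import *
st()
for a,g in [(103.5,8),(103.5,2)]+[(x,0) for x in range(99,45,-6)]:
    p,R=dpose(a,g);print(a,end=' ');plan(p,R)"
```

```text
clock: 21.28
eef_pos: [399.0, 165.9, 124.3]
ee_rot: [0.511, 0.485, 0.514, -0.489]
wrist_force: [0.1, 0.2, 0.7]
width: 0.1
clk 21.27 p [399.  165.9 124.3] tooly 2.98 tilt [-0.007 -0.001 -1.   ] F [0.1 0.2 0.7] T [-0.03 -0.02 -0.03] w 0.1
103.5 t [-1.7  2.6 11.8] w [0.014 0.004 0.063] clock 21.27
103.5 t [-1.7  2.6 17.8] w [0.014 0.004 0.063] clock 21.27
99 t [-1.7  1.7 31.6] w [-0.736  0.001  0.063] clock 21.27
93 t [-1.7  1.9 47.4] w [-1.736 -0.002  0.063] clock 21.27
87 t [-1.7  3.8 63.1] w [-2.736 -0.005  0.063] clock 21.27
81 t [-1.7  7.4 78.5] w [-3.736 -0.008  0.063] clock 21.27
75 t [-1.8 12.5 93.5] w [-4.736 -0.012  0.062] clock 21.27
69 t [ -1.8  19.2 107.8] w [-5.736 -0.015  0.062] clock 21.27
63 t [ -1.9  27.3 121.3] w [-6.736 -0.018  0.061] clock 21.27
57 t [ -1.9  36.8 134. ] w [-7.736 -0.022  0.061] clock 21.27
51 t [ -2.   47.6 145.5] w [-8.736 -0.025  0.06 ] clock 21.27
```

```bash
python3 -m pendant '[{"tx":-1,"ty":2.6,"tz":11.8,"wx":0,"wy":0,"wz":0.06,"jaw":-1},{"tx":-1,"ty":2.6,"tz":17.8,"wx":0,"wy":0,"wz":0.06,"jaw":-1},{"tx":-1.7,"ty":2,"tz":24,"wx":-0.3,"wy":0,"wz":0.06,"jaw":-1},{"tx":-1.7,"ty":1.7,"tz":31.6,"wx":-0.74,"wy":0,"wz":0.06,"jaw":-1},{"tx":-1.7,"ty":1.8,"tz":39.5,"wx":-1.24,"wy":0,"wz":0.06,"jaw":-1},{"tx":-1.7,"ty":1.9,"tz":47.4,"wx":-1.74,"wy":0,"wz":0.06,"jaw":-1},{"tx":-1.7,"ty":2.8,"tz":55.3,"wx":-2.24,"wy":0,"wz":0.06,"jaw":-1},{"tx":-1.7,"ty":3.8,"tz":63.1,"wx":-2.74,"wy":0,"wz":0.06,"jaw":-1},{"tx":-1.7,"ty":5.5,"tz":70.8,"wx":-3.24,"wy":0,"wz":0.06,"jaw":-1},{"tx":-1.7,"ty":7.4,"tz":78.5,"wx":-3.74,"wy":0,"wz":0.06,"jaw":-1}]' 60
python3 -c "
from h import *
st();crop('scene','a14.png',200,160,200,170,3.5)
for a in list(range(77,24,-5)):
    p,R=dpose(a,0);print(a,end=' ');plan(p,R)"
```

```text
clock: 22.52
eef_pos: [411.7, 87.2, 127.5]
ee_rot: [0.599, 0.378, 0.597, -0.377]
wrist_force: [-0.3, 0.4, -0.1]
width: 0.1
clk 22.52 p [411.7  87.2 127.5] tooly 25.5 tilt [ 0.002  0.001 -1.   ] F [-0.3  0.4 -0.1] T [ 0.06 -0.08  0.03] w 0.1
77 t [ 1.5 -1.6  8.6] w [-0.633  0.011 -0.023] clock 22.57
72 t [ 1.5 -1.7 21.8] w [-1.466  0.012 -0.022] clock 22.57
67 t [ 1.5 -0.5 34.9] w [-2.3    0.013 -0.022] clock 22.57
62 t [ 1.6  1.7 47.9] w [-3.133  0.014 -0.021] clock 22.57
57 t [ 1.6  5.1 60.6] w [-3.966  0.015 -0.021] clock 22.57
52 t [ 1.6  9.5 73. ] w [-4.8    0.016 -0.02 ] clock 22.57
47 t [ 1.6 15.1 84.9] w [-5.633  0.016 -0.02 ] clock 22.57
42 t [ 1.7 21.6 96.4] w [-6.466  0.017 -0.019] clock 22.57
37 t [  1.7  29.1 107.2] w [-7.3    0.018 -0.018] clock 22.57
32 t [  1.7  37.6 117.3] w [-8.133  0.019 -0.017] clock 22.57
27 t [  1.7  46.9 126.6] w [-8.966  0.02  -0.017] clock 22.57
```

View pics/a14.png

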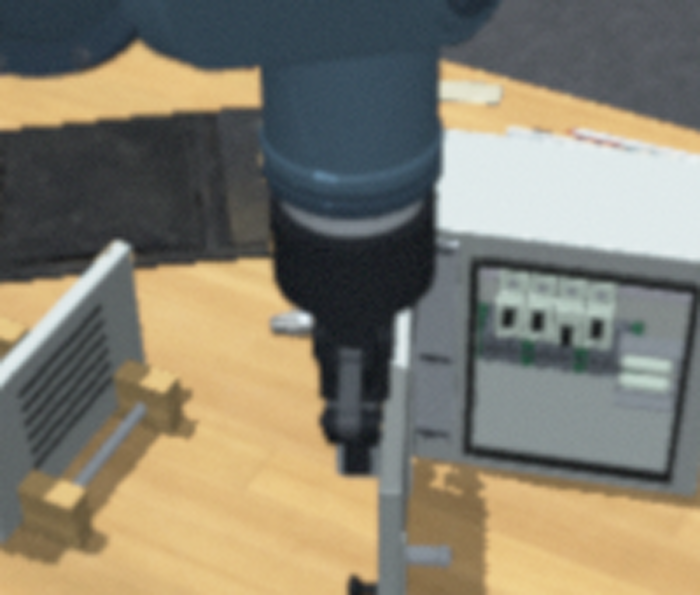

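```bash
python3 -m pendant '[{"tx":0,"ty":-1.6,"tz":8.6,"wx":-0.63,"wy":0,"wz":0,"jaw":-1},{"tx":0,"ty":-1.7,"tz":21.8,"wx":-1.47,"wy":0,"wz":0,"jaw":-1},{"tx":0,"ty":-0.5,"tz":34.9,"wx":-2.3,"wy":0,"wz":0,"jaw":-1},{"tx":0,"ty":1.7,"tz":47.9,"wx":-3.13,"wy":0,"wz":0,"jaw":-1},{"tx":0,"ty":5.1,"tz":60.6,"wx":-3.97,"wy":0,"wz":0,"jaw":-1},{"tx":0,"ty":9.5,"tz":73,"wx":-4.8,"wy":0,"wz":0,"jaw":-1},{"tx":0,"ty":15.1,"tz":84.9,"wx":-5.63,"wy":0,"wz":0,"jaw":-1},{"tx":0,"ty":21.6,"tz":96.4,"wx":-6.47,"wy":0,"wz":0,"jaw":-1},{"tx":0,"ty":29.1,"tz":107.2,"wx":-7.3,"wy":0,"wz":0,"jaw":-1},{"tx":0,"ty":33,"tz":112.5,"wx":-7.7,"wy":0,"wz":0,"jaw":-1},{"tx":0,"ty":37.6,"tz":117.3,"wx":-8.13,"wy":0,"wz":0,"jaw":-1}]' 60
python3 -c "
from h import *
st();crop('scene','a15.png',260,160,200,170,3.5)
for a in list(range(28,3,-3)):
    p,R=dpose(a,0);print(a,end=' ');plan(p,R)"
```

```text
clock: 23.95
eef_pos: [497.5, -3.7, 128.9]
ee_rot: [0.702, 0.096, 0.699, -0.096]
wrist_force: [-0.4, -0.6, -0.8]
width: 0.1
clk 23.95 p [497.5  -3.7 128.9] tooly 74.39 tilt [ 0.004 -0.    -1.   ] F [-0.4 -0.6 -0.8] T [0.01 0.04 0.02] w 0.1
28 t [ 3.1 -0.3  8.7] w [-0.653  0.051 -0.006] clock 24.0
25 t [ 3.1 -0.5 16.6] w [-1.153  0.051 -0.004] clock 24.0
22 t [ 3.2 -0.2 24.5] w [-1.653  0.051 -0.003] clock 24.0
19 t [ 3.2  0.5 32.3] w [-2.153e+00  5.100e-02 -2.000e-03] clock 24.0
16 t [ 3.3  1.6 40.2] w [-2.653  0.051 -0.   ] clock 24.0
13 t [ 3.3  3.1 47.9] w [-3.153e+00  5.100e-02  1.000e-03] clock 24.0
10 t [ 3.3  5.  55.6] w [-3.653e+00  5.100e-02  2.000e-03] clock 24.0
7 t [ 3.4  7.3 63.1] w [-4.153e+00  5.100e-02  4.000e-03] clock 24.0
4 t [ 3.4 10.  70.6] w [-4.653  0.051  0.005] clock 24.0
```

View pics/a15.png

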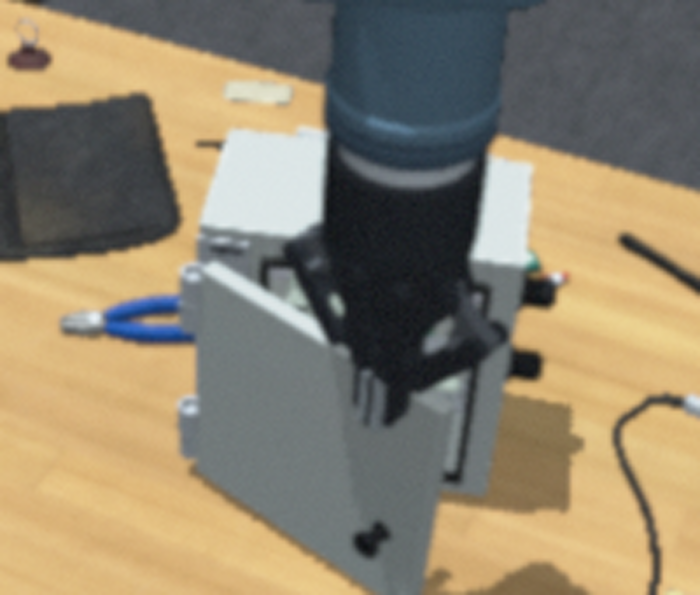

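```bash
python3 -m pendant '[{"tx":0,"ty":-0.3,"tz":8.7,"wx":-0.65,"wy":0,"wz":0,"jaw":-1},{"tx":0,"ty":-0.5,"tz":16.6,"wx":-1.15,"wy":0,"wz":0,"jaw":-1},{"tx":0,"ty":-0.2,"tz":24.5,"wx":-1.65,"wy":0,"wz":0,"jaw":-1},{"tx":0,"ty":0.5,"tz":32.3,"wx":-2.15,"wy":0,"wz":0,"jaw":-1},{"tx":0,"ty":1.6,"tz":40.2,"wx":-2.65,"wy":0,"wz":0,"jaw":-1},{"tx":0,"ty":3.1,"tz":47.9,"wx":-3.15,"wy":0,"wz":0,"jaw":-1},{"tx":0,"ty":5,"tz":55.6,"wx":-3.65,"wy":0,"wz":0,"jaw":-1},{"tx":0,"ty":7.3,"tz":61,"wx":-4,"wy":0,"wz":0,"jaw":-1},{"tx":0,"ty":7.3,"tz":61,"wx":-4,"wy":0,"wz":0,"jaw":-1}]' 60
python3 -c "
from h import *
st();crop('scene','a16.png',260,160,200,170,3.5)
for a in (7,6,5,4,3,2,1,0):
    p,R=dpose(a,0);print(a,end=' ');plan(p,R)"
```

```text
clock: 25.12
eef_pos: [559.4, -13.4, 129.8]
ee_rot: [0.707, -0.052, 0.703, 0.052]
wrist_force: [0.1, -0.3, 0.0]
width: 0.3
clk 25.12 p [559.4 -13.4 129.8] tooly 98.44 tilt [ 0.006 -0.001 -1.   ] F [ 0.1 -0.3  0. ] T [-0.02  0.03  0.03] w 0.3
7 t [ 3.7 -0.8  1.9] w [-0.162  0.052  0.015] clock 25.18
6 t [ 3.7 -1.1  4.5] w [-0.329  0.052  0.016] clock 25.18
5 t [ 3.7 -1.3  7.2] w [-0.496  0.051  0.016] clock 25.18
4 t [ 3.7 -1.4  9.8] w [-0.662  0.051  0.017] clock 25.18
3 t [ 3.7 -1.5 12.4] w [-0.829  0.051  0.017] clock 25.18
2 t [ 3.7 -1.5 15.1] w [-0.996  0.051  0.017] clock 25.18
1 t [ 3.8 -1.5 17.7] w [-1.162  0.051  0.018] clock 25.18
0 t [ 3.8 -1.5 20.3] w [-1.329  0.051  0.018] clock 25.18
```

View pics/a16.png

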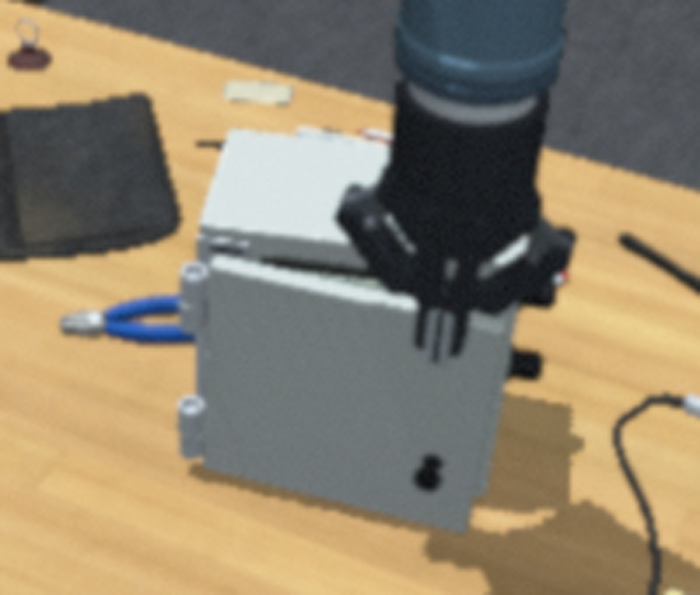

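```bash
python3 -m pendant '[{"tx":0,"ty":-0.8,"tz":2,"wx":-0.16,"wy":0,"wz":0,"jaw":-1},{"tx":0,"ty":-1,"tz":4.5,"wx":-0.33,"wy":0,"wz":0,"jaw":-1},{"tx":0,"ty":-1.3,"tz":7,"wx":-0.5,"wy":0,"wz":0,"jaw":-1},{"tx":0,"ty":-1.4,"tz":9,"wx":-0.66,"wy":0,"wz":0,"jaw":-1},{"tx":0,"ty":-1.4,"tz":11,"wx":-0.75,"wy":0,"wz":0,"jaw":-1}]' 60
python3 -c "
from h import *
st();p,R=dpose(0,0);plan(p,R)"
```

```text
clock: 25.8
eef_pos: [570.2, -13.1, 129.7]
ee_rot: [0.704, -0.08, 0.701, 0.079]
wrist_force: [-1.0, -0.3, 0.2]
width: -0.3
clk 25.8 p [570.2 -13.1 129.7] tooly 102.97 tilt [ 0.005 -0.001 -1.   ] F [-1.  -0.3  0.2] T [-0.08  0.09 -0.01] w -0.3
t [ 3.7 -0.8  9.2] w [-0.572  0.048  0.02 ] clock 25.8
```

```bash
python3 -m pendant '[{"tx":0,"ty":-0.2,"tz":1.5,"wx":-0.1,"wy":0,"wz":0,"jaw":-1},{"tx":0,"ty":-0.4,"tz":3,"wx":-0.2,"wy":0,"wz":0,"jaw":-1},{"tx":0,"ty":-0.5,"tz":4,"wx":-0.3,"wy":0,"wz":0,"jaw":-1},{"tx":0,"ty":-0.6,"tz":5,"wx":-0.35,"wy":0,"wz":0,"jaw":-1}]' 60
python3 -c "
from h import *
st();p,R=dpose(0,0);plan(p,R)"
```

```text
clock: 26.3
eef_pos: [575.3, -12.5, 129.7]
ee_rot: [0.703, -0.093, 0.699, 0.092]
wrist_force: [-0.5, -0.3, 0.3]
width: -0.2
clk 26.3 p [575.3 -12.5 129.7] tooly 105.09 tilt [ 0.006 -0.001 -1.   ] F [-0.5 -0.3  0.3] T [-0.02  0.15 -0.02] w -0.2
t [ 3.8 -0.4  4. ] w [-0.218  0.05   0.021] clock 26.3
```

```bash
python3 -m pendant '[{"tx":0,"ty":0,"tz":1,"wx":-0.1,"wy":0,"wz":0,"jaw":-1},{"tx":0,"ty":-0.2,"tz":2,"wx":-0.15,"wy":0,"wz":0,"jaw":-1},{"tx":0,"ty":-0.3,"tz":3,"wx":-0.2,"wy":0,"wz":0,"jaw":-1}]' 60
python3 -c "
from h import *
st();crop('scene','a17.png',260,160,200,170,3.5)"
```

```text
clock: 26.68
eef_pos: [578.5, -12.0, 129.8]
ee_rot: [0.702, -0.101, 0.698, 0.1]
wrist_force: [0.1, 1.0, 0.1]
width: 0.5
clk 26.68 p [578.5 -12.  129.8] tooly 106.31 tilt [ 0.006 -0.001 -1.   ] F [0.1 1.  0.1] T [-0.02  0.13  0.02] w 0.5
```

View pics/a17.png

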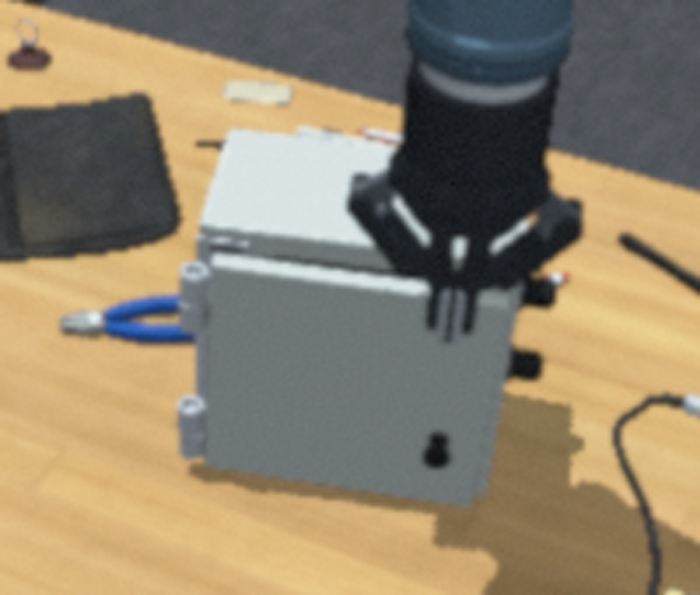

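```bash
python3 -m pendant '[{"tx":0,"ty":0,"tz":1,"wx":0,"wy":0,"wz":0,"jaw":-1},{"tx":0,"ty":0,"tz":2,"wx":0,"wy":0,"wz":0,"jaw":-1},{"tx":0,"ty":0,"tz":2,"wx":0,"wy":0,"wz":0,"jaw":-1}]' 60
python3 -c "
from h import *
st()"
```

```text
clock: 27.1
eef_pos: [578.5, -12.0, 129.7]
ee_rot: [0.7, -0.101, 0.7, 0.1]
wrist_force: [-9.1, -3.0, 6.4]
width: 0.0
clk 27.1 p [578.5 -12.  129.7] tooly 106.32 tilt [ 0.001 -0.002 -1.   ] F [-9.1 -3.   6.4] T [-0.43  1.4   0.01] w 0.0
```

```bash
python3 -m pendant '[{"tx":0,"ty":0,"tz":-8,"wx":0,"wy":0,"wz":0,"jaw":-1},{"tx":0,"ty":0,"tz":-40,"wx":0,"wy":0,"wz":0,"jaw":-1},{"tx":0,"ty":0,"tz":-80,"wx":0,"wy":0,"wz":0,"jaw":-1},{"tx":-60,"ty":0,"tz":-130,"wx":0,"wy":0,"wz":0,"jaw":-1},{"tx":-110,"ty":0,"tz":-160,"wx":0,"wy":0,"wz":0,"jaw":-1},{"tx":-110,"ty":0,"tz":-160,"wx":0,"wy":0,"wz":0,"jaw":-1}]' 60
python3 -c "
from h import *
st();crop('scene','a18.png',280,170,160,150,4);crop('top','t18.png',280,160,140,120,5)"
```

```text
clock: 27.85
eef_pos: [425.5, -57.8, 243.5]
ee_rot: [0.703, -0.102, 0.697, 0.098]
wrist_force: [0.6, -0.4, -0.3]
width: 0.1
clk 27.85 p [425.5 -57.8 243.5] tooly 106.27 tilt [ 0.009 -0.005 -1.   ] F [ 0.6 -0.4 -0.3] T [-0.    0.02 -0.04] w 0.1
```

View pics/a18.png

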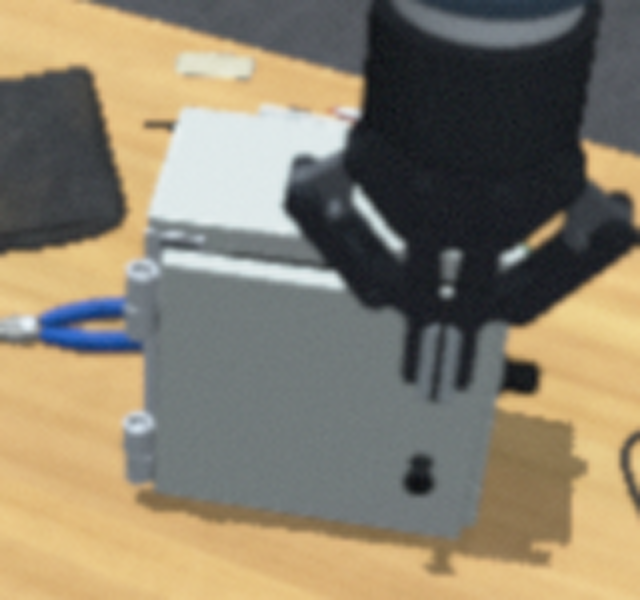

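View pics/t18.png

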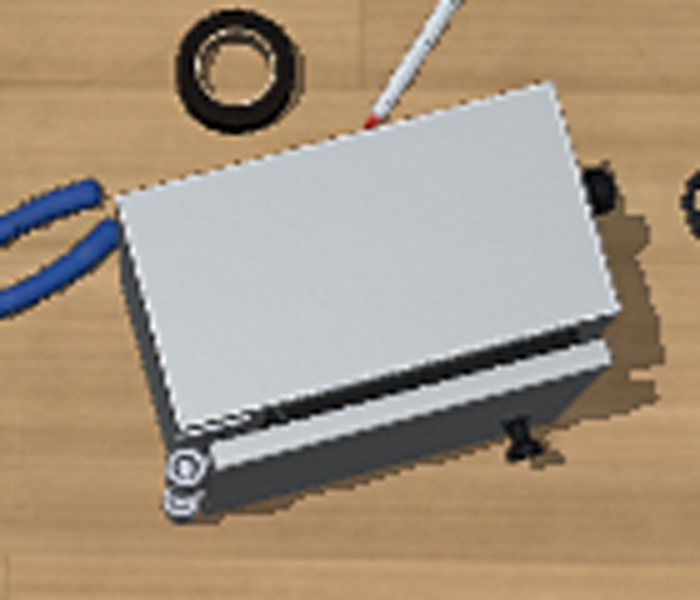

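```bash
python3 - <<'E'
from m import *
g=lambda a,b:(280+a/5-.4,160+b/5-.4)
bl,br=onz(T,g(180,432),188),onz(T,g(618,311),188)
def ang(p,q): return np.degrees(np.arctan2(*(p-q)[[1,0]]))-90
print("box",ang(bl,br))
t=cv2.imread("pics/full_t18.png");cv2.imwrite("pics/t18a.png",cv2.resize(t[220:260,310:350],None,fx=14,fy=14,interpolation=cv2.INTER_CUBIC));cv2.imwrite("pics/t18b.png",cv2.resize(t[212:252,372:412],None,fx=14,fy=14,interpolation=cv2.INTER_CUBIC))
a=np.radians(16.4);e=np.array([np.cos(a),np.sin(a),0])
for n,p in(("in",g(215,446)),("in",g(600,342)),("out",g(218,470)),("out",g(608,362))):
    q=onz(T,p,175);print(n,q.round(1),"in front of box line",((br-q)@e).round(1))
print(ang(onz(T,g(218,470),175),onz(T,g(608,362),175)), (bl-br)@e)
E
```

```text
box 16.49081166693081
in [561.7 125.1 175. ] in front of box line 7.9
in [607.2 -31.9 175. ] in front of box line 8.7
out [551.9 123.8 175. ] in front of box line 17.7
out [598.9 -35.2 175. ] in front of box line 17.5
16.483018930492918 -0.2923371468192089
```

View pics/t18a.png

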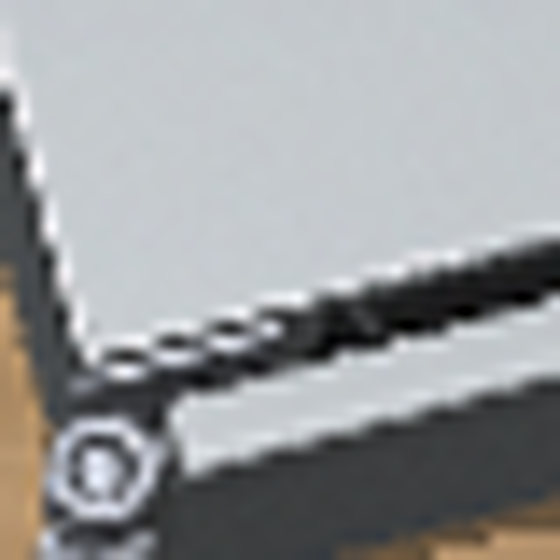

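View pics/t18b.png

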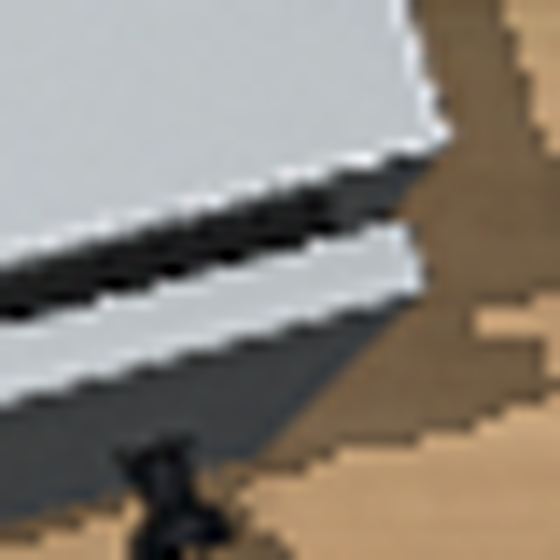

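```bash
python3 - <<'E'
from m import *
g=lambda a,b:(280+a/5-.4,160+b/5-.4);k=lambda a,b:(280+a/4-.4,170+b/4-.4)
print(tri(S,k(162,262),T,g(218,470)))
print("bottom right corner z on outer plane, expected px",proj(S,[[551.9-1,123.8,175],[551.9,123.8,175],[551.9,123.8,10],[598.9,-35.2,10],[598.9,-35.2,12]])); print(k(162,262),k(155,490),k(461,537))
print(r.observe()["clock"])
E
```

```text
(array([551.88029414, 124.00626713, 173.77076488]), np.float64(0.6316681833434536))
bottom right corner z on outer plane, expected px [[320.13303217 234.90622155]
 [320.36263126 234.62675833]
 [319.54638971 292.84914044]
 [394.56077928 303.3439215 ]
 [394.66861758 302.71457827]]
(320.1, 235.1) (318.35, 292.1) (394.85, 303.85)
28.15
```

Door top is about 174–175 mm and the lower edge about 10 mm above the bench (both as when hung). The door is parallel to the box front to about 0.1°, and the gripper is clear. I'm handing it in.

```bash
python3 -c "
from workcell import r
print(r.sign_off())"
```

```text
the job is handed in; nothing more can be done
None
```

The door is hung on both hinge pins and swung shut, and I handed the job in at about 28 s of the 72 s allowed.

**Hanging:** I gripped the door by its upper edge, lifted it over the vent cover and brought it to the pins standing open at about 104°. My first tries sat on the pin tips at about 2–5.5 N and tilted the door about 2° in the grip. I then re-measured the pins from the first top view and shifted about 1.2 mm. After that it went down freely for the full 18 mm and seated at a tool height of 140.8 mm, where I expected 141.1 mm, with about 4 N.

**Closing:** I pushed the outside face round with the closed fingers until it met a firm stop at about 10 N.

**Last checks:**
- **Position:** The door is parallel to the box front within about 0.1°. Its outside is 17.6 mm in front of the box, against 18.5 mm expected, so within the camera error.
- **Height:** The upper corner measured 173.8 mm, against 175 mm expected. The lower edge is about 10 mm above the bench.
- **Surroundings:** The gripper was clear of everything. I did not move the vent cover or the other things on the bench.

**Not settled:**
- **Catch:** I did not see the catch's 3 N snap in the force readings, which I took only every few rows. That it holds is judged from the door staying shut and parallel after I backed off.
- **Upward force:** The last push also showed 6.4 N upward at the wrist, which I did not explain.

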